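# Rebuild the bottle capper's spring stack

## Task

Stack the three conical spring washers on the capper's upright arbor, one over another with their faces alternating: the lowest hollow side up like a bowl, the next hollow side down, the top one hollow side up again. One of them lies the wrong way over and must be turned, for which the little wooden stand can hold a washer on edge. Lower each washer down the arbor, do not let it drop, and leave the jars, bottle, cup, flat ring, wrench and spoon where they are.

Things in the scene. Friction and masses are not known exactly. Their poses are not given: they have to be found in the camera images.
- washer_a_mid (a point): steel conical spring washer: 64 mm across, 27 mm hole, 14 mm high, 0.08-0.15 kg. Point: its centre, half-way up the axis; z points to the narrow crown face (36 mm across, at z +7 mm). The wide rim is a band 6 mm high, from z -7 to -1 mm, 52 mm across inside. z up = hollow side down (upturned saucer), z down = hollow side up (bowl). Starts hollow side down like a hat on rest a.
- washer_b_mid (a point): as washer a, the same size and axes; starts hollow side down like a hat on wooden rest b (so the rim's lower face is about 2 mm below the top of the rest).
- washer_c_mid (a point): as washer a, the same size and axes; starts hollow side up like a bowl, its crown face lying on the top of wooden rest c.
- rest_a_top (a point): fixed turned wooden post, 44 mm diameter, 50 mm high, on a foot 68 mm across and 8 mm high; this point is the centre of its top.
- rest_b_top (a point): as rest_a.
- rest_c_top (a point): as rest_a.
- arbor_seat (a point): the capper's arbor, fixed, upright: white base 84 mm across, 14 mm high; white column 44 mm across up to the seat, 50 mm above the counter; bare spindle 21.6 mm across rising 43 mm above the seat, plus a tapered nose of 8 mm. This point: centre of the seat, at the spindle's foot. Stacked washer centres come to 7, 21 and 35 mm above it.
- stand_slot (a point): fixed wooden stand for one washer on edge: two cheeks 46 mm long along this point's x, 5 mm thick, 18 mm slot between, tops flared, 84 mm above the counter; foot 75 mm square. Two cross bars in the slot stop it rolling. This point (77 mm above the counter): where the centre of a washer on edge rests, its axis along this y either way, leaning up to 10 degrees.
- jar_a_mid (a point): loose round jar with white lid, bystander, 46 mm diameter, 76 mm high; its centre.
- jar_b_mid (a point): as jar_a.
- dropper_mid (a point): loose dark dropper bottle with red rubber bulb, bystander, 50 mm diameter, 130 mm high; this point is on its axis 50 mm up.
- cup_mid (a point): loose clear plastic cup, bystander, 68 mm across, 85 mm high; its centre.
- flat_ring_mid (a point): loose flat steel ring, bystander (not a spring washer), 64 mm across, 7 mm thick, lying flat on the counter; its centre.
- ledge_front (a point): fixed wooden ledge across the back of the counter (100 mm deep in x, 60 mm high, 1.02 m long in y) with a row of dropper bottles on it up to 160 mm above its top; this point is the middle of its top front edge. Nothing to do there.
- wrench_mid (a point): loose wrench lying on the counter, bystander, 170 mm long along its x axis; its middle.
- spoon_mid (a point): loose spoon lying on the counter, bystander, 180 mm long along its x axis; its middle.
Things that resemble listed ones, but are neither listed nor needed, are in the scene too. Leave any green or purple look-alike of the part that bears washer_a_mid alone.

How it is judged (in metres and radians):
On the way, in this order (a step that is already met when the one before it is completed fails the run):
1. a washer lies hollow side up on the arbor's seat, let go (((z of washer_a_mid in the frame of arbor_seat between 0.004 and 0.01 m and horizontal distance between washer_a_mid and arbor_seat below 0.006 m and angle between washer_a_mid's own z axis and vertical above 3.0416 rad and linear speed of washer_a below 0.02 m/s and contact force between washer_a and the fingers below 0.1 N) or (z of washer_b_mid in the frame of arbor_seat between 0.004 and 0.01 m and horizontal distance between washer_b_mid and arbor_seat below 0.006 m and angle between washer_b_mid's own z axis and vertical above 3.0416 rad and linear speed of washer_b below 0.02 m/s and contact force between washer_b and the fingers below 0.1 N) or (z of washer_c_mid in the frame of arbor_seat between 0.004 and 0.01 m and horizontal distance between washer_c_mid and arbor_seat below 0.006 m and angle between washer_c_mid's own z axis and vertical above 3.0416 rad and linear speed of washer_c below 0.02 m/s and contact force between washer_c and the fingers below 0.1 N))), for 0.2 s.
2. a second washer lies hollow side down on the first, let go (((z of washer_a_mid in the frame of arbor_seat between 0.004 and 0.01 m and horizontal distance between washer_a_mid and arbor_seat below 0.006 m and angle between washer_a_mid's own z axis and vertical above 3.0416 rad and linear speed of washer_a below 0.02 m/s and contact force between washer_a and the fingers below 0.1 N) or (z of washer_b_mid in the frame of arbor_seat between 0.004 and 0.01 m and horizontal distance between washer_b_mid and arbor_seat below 0.006 m and angle between washer_b_mid's own z axis and vertical above 3.0416 rad and linear speed of washer_b below 0.02 m/s and contact force between washer_b and the fingers below 0.1 N) or (z of washer_c_mid in the frame of arbor_seat between 0.004 and 0.01 m and horizontal distance between washer_c_mid and arbor_seat below 0.006 m and angle between washer_c_mid's own z axis and vertical above 3.0416 rad and linear speed of washer_c below 0.02 m/s and contact force between washer_c and the fingers below 0.1 N)) and ((z of washer_a_mid in the frame of arbor_seat between 0.018 and 0.024 m and horizontal distance between washer_a_mid and arbor_seat below 0.006 m and angle between washer_a_mid's own z axis and vertical below 0.1 rad and linear speed of washer_a below 0.02 m/s and contact force between washer_a and the fingers below 0.1 N) or (z of washer_b_mid in the frame of arbor_seat between 0.018 and 0.024 m and horizontal distance between washer_b_mid and arbor_seat below 0.006 m and angle between washer_b_mid's own z axis and vertical below 0.1 rad and linear speed of washer_b below 0.02 m/s and contact force between washer_b and the fingers below 0.1 N) or (z of washer_c_mid in the frame of arbor_seat between 0.018 and 0.024 m and horizontal distance between washer_c_mid and arbor_seat below 0.006 m and angle between washer_c_mid's own z axis and vertical below 0.1 rad and linear speed of washer_c below 0.02 m/s and contact force between washer_c and the fingers below 0.1 N))), for 0.2 s.
At the end, for the whole second after the job is handed in: All three washers are on the arbor, at rest and let go: the lowest hollow side up with its centre 7 mm above the seat, the second hollow side down at 21 mm, the third hollow side up at 35 mm (each within 3 mm), each level within 0.1 rad and centred within 6 mm of the arbor's axis (all of step 2 and ((z of washer_a_mid in the frame of arbor_seat between 0.032 and 0.038 m and horizontal distance between washer_a_mid and arbor_seat below 0.006 m and angle between washer_a_mid's own z axis and vertical above 3.0416 rad and linear speed of washer_a below 0.02 m/s and contact force between washer_a and the fingers below 0.1 N) or (z of washer_b_mid in the frame of arbor_seat between 0.032 and 0.038 m and horizontal distance between washer_b_mid and arbor_seat below 0.006 m and angle between washer_b_mid's own z axis and vertical above 3.0416 rad and linear speed of washer_b below 0.02 m/s and contact force between washer_b and the fingers below 0.1 N) or (z of washer_c_mid in the frame of arbor_seat between 0.032 and 0.038 m and horizontal distance between washer_c_mid and arbor_seat below 0.006 m and angle between washer_c_mid's own z axis and vertical above 3.0416 rad and linear speed of washer_c below 0.02 m/s and contact force between washer_c and the fingers below 0.1 N))); the robot touches nothing.
It fails at once if a jar, the bottle, cup, flat ring, wrench or spoon is moved more than 25 mm (distance of any of jar_a_mid, jar_b_mid, dropper_mid, cup_mid, flat_ring_mid, wrench_mid, spoon_mid from where it was at the start of the episode above 0.025 m).
It fails at once if a washer is let go and drops down the arbor (falls faster than 0.6 m/s) ((contact force between washer_a and the fingers below 0.1 N and horizontal distance between washer_a_mid and arbor_seat below 0.02 m and linear speed of washer_a above 0.6 m/s) or (contact force between washer_b and the fingers below 0.1 N and horizontal distance between washer_b_mid and arbor_seat below 0.02 m and linear speed of washer_b above 0.6 m/s) or (contact force between washer_c and the fingers below 0.1 N and horizontal distance between washer_c_mid and arbor_seat below 0.02 m and linear speed of washer_c above 0.6 m/s)).
It also fails if it takes over 72 s, if anything falls off the work surface, if the arm or the gripper's body presses on something with over 40 N, if the wrist force passes 120 N, or if a joint passes its speed limit or range.

## Robot

A 7-joint arm with a two-finger parallel gripper is mounted at the origin on the work surface. World frame = base frame: x ahead of the robot, y to its left, z up, the work surface at z = 0. Lengths are in m, angles in degrees, forces in N, time in s.
With the tool pointing down it reaches from about 0.425 to 0.875 m from the base axis. Payload 4.7 kg.
Tool frame: the origin (TCP) lies on the mounting face of the last link; the fingertips stand 182 mm ahead of it and the grasp point (between the pads) lies 164 mm ahead of it; z points along the fingers, y is the line along which they close (so a half turn about z gives the same grasp; the last joint's range is limited). The gripper opens to 87 mm and grips with 3 to 60 N. Pads are 19 mm wide; open, the fingers measure 117 mm over their backs; the gripper's body (75 mm by 190 mm) begins 51 mm behind the grasp point.
Start: joints at [-70.01, 18.392, -4.016, 83.108, 1.295, 78.541, -3.26], TCP at [0.214, 0.614, 0.405] pointing down, gripper open.
Joint ranges: [-163.93, 163.93], [-17.29, 119.83], [-79.2, 71.16], [3.27, 140.29], [-89.18, 269.18], [5.43, 117.66], [-154.24, 154.24]. Speed limits (degrees/s): [147.25, 147.25, 180, 180, 180, 180, 180].

## Interface

Orientations are given as [roll, pitch, yaw] about the fixed x, y, z axes, in that order (R = Rz(yaw) Ry(pitch) Rx(roll)).
In Python, from cell import env gives the robot as it stands.
- The arm moves only by the tool servo_tool, never from a script. Its argument "plan" is a list of rows, each an object with "xyz": the shift along the tool's x, y, z in cm, a list of three; "twist": the turn, a rotation vector about the tool's x, y, z in degrees, a list of three; "jaw": the closure, from 0 (fully open) to 1 (shut). In form: [{"xyz": [x, y, z], "twist": [wx, wy, wz], "jaw": jaw}, ...]. A call has 1 to 10 rows; each row is the pose to reach, as a shift and turn from the pose commanded when the call began, along the tool's axes at that moment; what a row does not reach only later rows make up. A row lasts 1/12 s, in which the tool goes at most 41.7 mm and 7.16 degrees, less where a joint would pass 70% of its speed; a pose out of reach is approached as far as the arm can. A call with a gripper value outside its range is refused whole. The fingers move at their own pace and stop on an object; "newtons" is the grip in N (left out, the last holds). Time passes only in rows, so rows that repeat a pose let the fingers close. It gives the time, the measured TCP pose, the force, the opening and the grip force at its end, in the units of the state.
- env.get_obs(): the state, without advancing time (a new reading comes with each control period).
- env.read_camera(name): name is "scene" or "top" or "wrist"; returns a dict with "img" (420x560x3 uint8, red, green, blue), "camera_matrix" (3x3 intrinsics, pixels), "R" (3x3) and "t" (3): a world point X has camera coordinates R X + t. Camera axes: x right, y down, z forward; pixel columns grow to the right and rows downward; lengths in m; the calibration is good to about 2 mm. The wrist camera is an equidistant fisheye: a pixel r from the principal point sees the ray r / f radians off the axis. A picture is of the moment at which its call begins. There is no depth.
- env.sign_off(): hands the job in; it is judged then, once.
The state is a dict: "time_s": time; "qpos": joint angles; "joint_velocities": joint speeds; "effort": joint torques, N m; "tool_pos": TCP position; "tool_rot": TCP orientation; "force": force on the tool from outside, world axes, zero at the start; "wrist_torque": the same for the moment, N m; "grip_width": finger opening in m; "grasp_force": force on a finger pad.
Only numpy, scipy, OpenCV 4.12 (cv2) and the standard library are available. Lean on these libraries where they do the work, as an engineer would, in place of code of your own. Each camera call takes 0.05 s, during which the arm holds its last target. There are 200 camera calls.

## Working session

There is one attempt and no reset: what is moved stays moved. The work goes in short steps, Python scripts to look and compute and a tool call to move; the robot and the scene stay as the last step left them, time stands still between calls to the robot, and variables do not carry over. Pictures are saved under pics/ and viewed, at most 10 in all, crops included, and the job is handed in when it is done.

Besides the shell and the picture viewer there is one more tool, called after "Call:" as a command line: name --argument value ..., lists and objects as JSON in quotes. servo_tool: Moves the arm, as the interface text tells. Its arguments: {"type":"object","properties":{"plan":{"type":"array","items":{"type":"object","properties":{"xyz":{"type":"array","items":{"type":"number"}},"twist":{"type":"array","items":{"type":"number"}},"jaw":{"type":"number"}}}},"newtons":{"type":"number"}},"required":["plan"]}

```bash
ls; mkdir -p pics
python3 - <<'E'
from cell import env
import cv2,numpy as np,pickle
o=env.get_obs();print({k:np.round(v,3) for k,v in o.items()})
for n in ("scene","top"):
    c=env.read_camera(n);pickle.dump(c,open(f'pics/{n}0.pkl','wb'))
    cv2.imwrite(f'pics/{n}0.png',c['img'][:,:,::-1]);print(n,c['camera_matrix'],c['R'],c['t'])
E
```

```text
pics
{'time_s': np.float64(0.0), 'qpos': array([-70.011,  18.442,  -4.015,  83.175,   1.295,  78.541,  -3.259]), 'joint_velocities': array([ 0.038,  0.025,  0.041,  0.029, -0.133, -0.021, -0.001]), 'effort': array([-0.0000e+00, -4.9130e+01, -4.0400e-01, -3.1252e+01, -6.4000e-02,
        4.4000e-02,  0.0000e+00]), 'tool_pos': array([0.214, 0.614, 0.404]), 'tool_rot': array([-1.79888e+02,  6.00000e-03,  1.60822e+02]), 'force': array([0.184, 0.691, 0.222]), 'wrist_torque': array([-0.014, -0.02 , -0.003]), 'grasp_force': np.float64(0.0), 'grip_width': np.float64(0.087)}
scene [[515.41608058   0.         281.2774661 ]
 [  0.         515.41608058 212.50257264]
 [  0.           0.           1.        ]] [[-0.56359678  0.82604632 -0.00248041]
 [ 0.60150788  0.40833643 -0.6866219 ]
 [-0.56616865 -0.38846988 -0.72701047]] [ 0.28010356 -0.30273973  1.66300397]
top [[524.66718344   0.         287.97009398]
 [  0.         524.66718344 199.98702122]
 [  0.           0.           1.        ]] [[ 0.01941833 -0.99956822 -0.0220524 ]
 [-0.9916517  -0.01644298 -0.12789265]
 [ 0.12747482  0.02435176 -0.99154282]] [0.04724113 0.57012123 1.31253644]
```

View pics/top0.png

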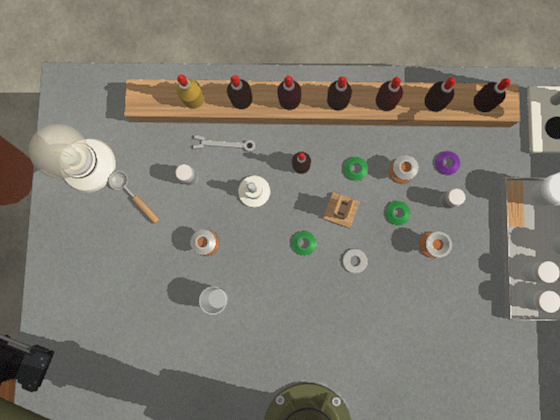

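View pics/scene0.png

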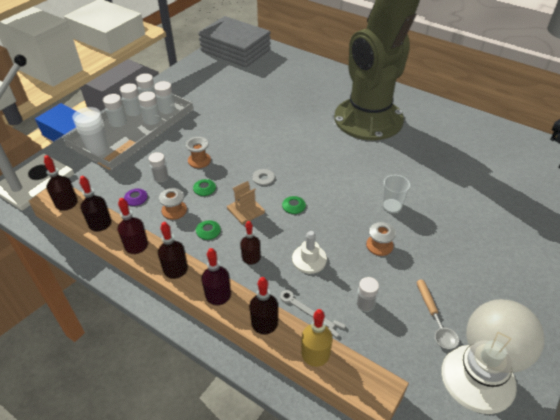

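Top view: candidates for steel washers on orange-brown rests are at (204,242), (404,168) and (438,244). The flat ring at (355,261) lies on the counter, and the green and purple rings are decoys. The arbor is at (254,190) and the stand at (342,209). Next, one enlarged crop sheet to tell the bowl from the hats.

Run:
```python
import cv2,numpy as np
t=cv2.imread('pics/top0.png');s=cv2.imread('pics/scene0.png')
f=lambda im,u,v:cv2.resize(im[v-25:v+25,u-25:u+25],(200,200),interpolation=cv2.INTER_CUBIC)
r1=[f(t,204,242),f(t,404,168),f(t,438,244),f(t,342,209)]
r2=[f(s,381,238),f(s,172,203),f(s,198,152),f(s,246,203)]
r3=[f(t,254,190),f(s,310,250),f(t,302,162),f(t,355,261)]
cv2.imwrite('pics/crop0.png',np.vstack([np.hstack(r) for r in(r1,r2,r3)]))
```

```text
(no output)
```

View pics/crop0.png

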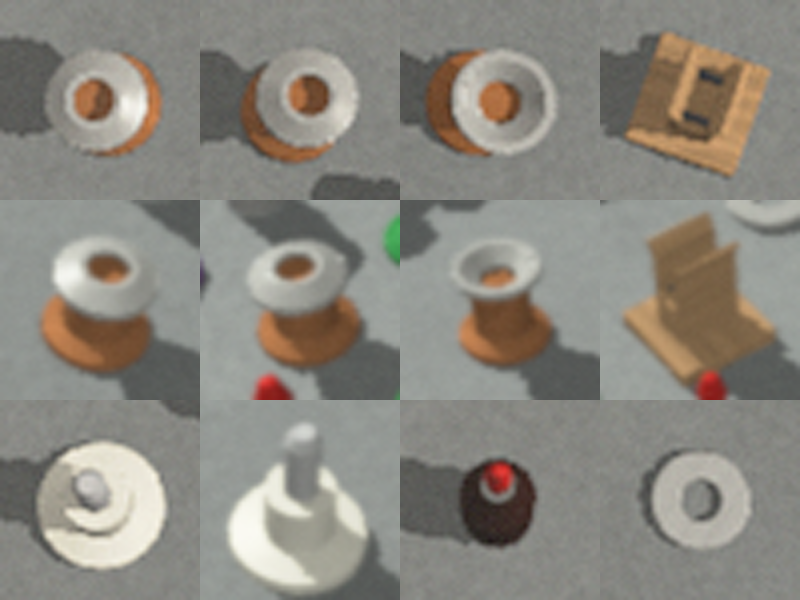

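The crops show hats (hollow down) at top (204,242) and (404,168), so these are a and b. The bowl (hollow up) is at (438,244), which makes it washer c on rest c. All three are grey steel on orange rests. The arbor is at (254,190). The stand at (342,209) has its slot roughly along world x. Now I'll localise them in both views.

```bash
cat > h.py <<'E'
import numpy as np,cv2,pickle
from scipy.spatial.transform import Rotation as Ro
def ray(c,u,v,fish=False):
    K=c['camera_matrix'];x=(u-K[0,2])/K[0,0];y=(v-K[1,2])/K[1,1]
    if fish:
        r=np.hypot(x,y);s=np.sin(r)/max(r,1e-9);d=np.array([x*s,y*s,np.cos(r)])
    else: d=np.array([x,y,1.])
    R=np.array(c['R']);return -R.T@c['t'],R.T@d
def onz(c,u,v,z,fish=False):
    o,d=ray(c,u,v,fish);return o+d*(z-o[2])/d[2]
def proj(c,P,fish=False):
    p=np.array(c['R'])@P+c['t'];K=c['camera_matrix']
    if fish:
        n=np.hypot(p[0],p[1]);th=np.arctan2(n,p[2]);q=p[:2]/n*th
    else:q=p[:2]/p[2]
    return q*[K[0,0],K[1,1]]+K[:2,2]
def pose(o): return np.array(o['tool_pos']),Ro.from_euler('xyz',o['tool_rot'],degrees=True)
def delta(o,G,R):
    """grasp point G, tool rotation R -> xyz cm, twist deg in the tool's present axes"""
    p,R0=pose(o);T=np.array(G)-R.apply([0,0,.164])
    return np.round(R0.inv().apply(T-p)*100,2),np.round((R0.inv()*R).as_rotvec(degrees=True),1)
def tool(closing_deg,tilt=0):
    """tool down with y axis along heading closing_deg; tilt turns about the tool's y"""
    return Ro.from_euler('z',closing_deg-90,degrees=True)*Ro.from_euler('y',180,degrees=True)*Ro.from_euler('y',tilt,degrees=True)
E
python3 - <<'E'
from h import *
t=pickle.load(open('pics/top0.pkl','rb'));s=pickle.load(open('pics/scene0.pkl','rb'))
def blob(c,u,v,kind,w=32):
    im=c['img'];sub=np.ascontiguousarray(im[v-w:v+w,u-w:u+w]);hsv=cv2.cvtColor(sub,cv2.COLOR_RGB2HSV)
    H,S,V=[hsv[...,i].astype(int) for i in range(3)]
    m={'steel':(V>150)&(S<45),'wood':(S>60)&(H<30)&(V>60),'red':(S>150)&((H<8)|(H>170))}[kind].astype(np.uint8)
    m=cv2.morphologyEx(m,cv2.MORPH_OPEN,np.ones((2,2),np.uint8))
    cs,_=cv2.findContours(m,cv2.RETR_EXTERNAL,cv2.CHAIN_APPROX_NONE)
    k=max(cs,key=cv2.contourArea)+np.array([u-w,v-w]);return k
def circ(c,k,z):
    P=np.array([onz(c,a,b,z)[:2] for a,b in cv2.convexHull(k)[:,0].astype(float)])
    P=np.array([onz(c,a,b,z)[:2] for a,b in k[:,0].astype(float)])
    A=np.c_[2*P,np.ones(len(P))];x=np.linalg.lstsq(A,(P**2).sum(1),rcond=None)[0]
    return np.round([x[0],x[1],np.sqrt(x[2]+x[0]**2+x[1]**2)],4)
for n,tu,su,z in [('hat1',(204,242),(381,232),.051),('hat2',(404,168),(172,198),.051),('bowlC',(438,244),(196,147),.063),('ring',(355,261),(263,177),.006),('base',(254,190),None,.013)]:
    print(n,circ(t,blob(t,*tu,'steel'),z),circ(s,blob(s,*su,'steel'),z) if su else '')
k=blob(t,342,209,'wood');print('stand',cv2.minAreaRect(k));print(onz(t,*cv2.minAreaRect(k)[0],.01))
for b in cv2.boxPoints(cv2.minAreaRect(k)):print(onz(t,*b,.01).round(3))
for n,u,v,z in [('jarA',185,174,.076),('jarB',455,198,.076),('dropper',302,157,.12),('cup',213,300,.05),('green1',356,168,.01),('green2',398,212,.01),('green3',304,243,.01),('purple',447,162,.01),('wrenchhead',249,146,0),('wrenchend',196,143,0),('spoon',120,180,0),('spoonend',155,218,0)]:print(n,onz(t,u,v,z).round(3))
E
```

```text
hat1 [0.4558 0.263  0.0273] [0.4154 0.246  0.0663]
hat2 [ 0.6567 -0.248   0.025 ] [ 0.6861 -0.276   0.0858]
bowlC [ 0.4597 -0.3218  0.031 ] [ 0.4592 -0.2988  0.1   ]
ring [ 0.4154 -0.1212  0.0304] [ 0.3939 -0.1257  0.1181]
base [0.5922 0.1443 0.0413] 
stand ((341.98870849609375, 210.53167724609375), (29.26126480102539, 28.9921932220459), 19.653823852539062)
[ 0.54724248 -0.08347699  0.01      ]
[ 0.524 -0.035  0.01 ]
[ 0.596 -0.06   0.01 ]
[ 0.571 -0.132  0.01 ]
[ 0.499 -0.107  0.01 ]
jarA [0.626 0.318 0.076]
jarB [ 0.576 -0.358  0.076]
dropper [0.665 0.023 0.12 ]
cup [0.313 0.239 0.05 ]
green1 [ 0.661 -0.12   0.01 ]
green2 [ 0.546 -0.229  0.01 ]
green3 [0.461 0.014 0.01 ]
purple [ 0.68  -0.358  0.01 ]
wrenchhead [0.718 0.166 0.   ]
wrenchend [0.724 0.309 0.   ]
spoon [0.62  0.509 0.   ]
spoonend [0.52  0.409 0.   ]
```

Run:
```python
from h import *
from cell import env
o=env.get_obs();print(delta(o,[.56,.14,.25],tool(20)))
```

```text
(array([-48.29, -33.36,  -0.96]), array([-0.1,  0. , 50.8]))
```

Call:
servo_tool --plan '[{"xyz": [-29, -20, -0.6], "twist": [0, 0, 0], "jaw": 0}, {"xyz": [-29, -20, -0.6], "twist": [0, 0, 0], "jaw": 0}, {"xyz": [-29, -20, -0.6], "twist": [0, 0, 0], "jaw": 0}, {"xyz": [-29, -20, -0.6], "twist": [0, 0, 0], "jaw": 0}, {"xyz": [-29, -20, -0.6], "twist": [0, 0, 0], "jaw": 0}, {"xyz": [-29, -20, -0.6], "twist": [0, 0, 0], "jaw": 0}, {"xyz": [-29, -20, -0.6], "twist": [0, 0, 0], "jaw": 0}, {"xyz": [-29, -20, -0.6], "twist": [0, 0, 0], "jaw": 0}, {"xyz": [-29, -20, -0.6], "twist": [0, 0, 0], "jaw": 0}]'

```text
time_s: 0.85
tool_pos: [0.4253, 0.324, 0.4108]
tool_rot: [-179.9, 0.1, 160.4]
force: [0.4, -0.0, -0.7]
grip_width: 0.0869
grasp_force: 0.0
```

Call:
servo_tool --plan '[{"xyz": [-19.3, -13.4, -0.4], "twist": [0, 0, 51], "jaw": 0}, {"xyz": [-19.3, -13.4, -0.4], "twist": [0, 0, 51], "jaw": 0}, {"xyz": [-19.3, -13.4, -0.4], "twist": [0, 0, 51], "jaw": 0}, {"xyz": [-19.3, -13.4, -0.4], "twist": [0, 0, 51], "jaw": 0}, {"xyz": [-19.3, -13.4, -0.4], "twist": [0, 0, 51], "jaw": 0}, {"xyz": [-19.3, -13.4, -0.4], "twist": [0, 0, 51], "jaw": 0}, {"xyz": [-19.3, -13.4, -0.4], "twist": [0, 0, 51], "jaw": 0}, {"xyz": [-19.3, -13.4, -0.4], "twist": [0, 0, 51], "jaw": 0}, {"xyz": [-19.3, -13.4, -0.4], "twist": [0, 0, 51], "jaw": 0}]'

```text
time_s: 1.6
tool_pos: [0.5598, 0.1402, 0.4143]
tool_rot: [-179.9, -0.0, 110.0]
force: [-0.7, -0.4, -0.8]
grip_width: 0.0872
grasp_force: 0.0
```

Run:
```python
from h import *
from cell import env
o=env.get_obs();print(o['time_s'],o['tool_pos'],o['tool_rot'],o['qpos'])
c=env.read_camera('wrist');pickle.dump(c,open('pics/w1.pkl','wb'));cv2.imwrite('pics/w1.png',c['img'][:,:,::-1])
print(c['camera_matrix'],-np.array(c['R']).T@c['t'],np.array(c['R'])[2])
for n,P in dict(seat=[.592,.144,.05],tip=[.592,.144,.101],stand=[.547,-.083,.077],A=[.456,.263,.055]).items():print(n,proj(c,np.array(P),True))
print(delta(o,[.46,-.322,.2],tool(-35)))
print(delta(o,[.52,-.1,.2],tool(-10)))
```

```text
1.6 [0.55976582 0.14023127 0.41425551] [-1.79943286e+02 -3.90418860e-02  1.09979121e+02] [-36.58011355   9.36191163  22.4426036   93.85219696  -3.68013207
  77.56899158   6.36884078]
[[325.1922621    0.         279.7119605 ]
 [  0.         325.1922621  213.52188714]
 [  0.           0.           1.        ]] [0.53271341 0.21664239 0.39459742] [ 0.09883551 -0.27527761 -0.95627077]
seat [308.28636803 198.83648669]
tip [312.74937767 212.26959484]
stand [211.10456555 353.54493678]
A [225.68098915  52.50606763]
(array([-40.04, -25.16,   5.02]), array([-0.1, -0. , 55. ]))
(array([-21.22, -11.94,   5.02]), array([-0.1, -0. , 30. ]))
```

View pics/w1.png

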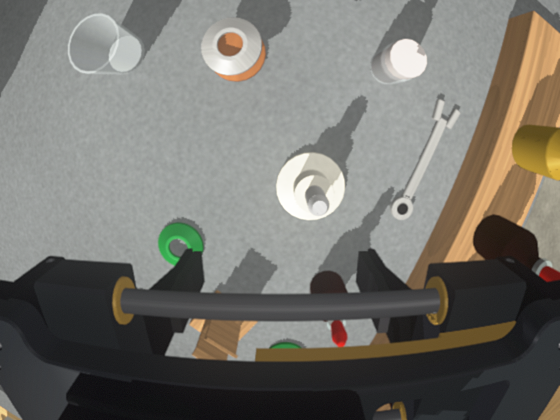

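The wrist view shows the arbor nose at (318,207), its base centred near (311,187), hat A at (233,46) and the stand half-hidden at (225,335). They sit about 5 px from where the top-view estimate puts them, so I'll cross-check with circle fits.

```bash
cat >> h.py <<'E'
def circfit(P):
    P=np.asarray(P);A=np.c_[2*P,np.ones(len(P))];x=np.linalg.lstsq(A,(P**2).sum(1),rcond=None)[0]
    r=np.sqrt(x[2]+x[0]**2+x[1]**2);res=np.abs(np.hypot(*(P-x[:2]).T)-r)
    return x[0],x[1],r,res
def blobcirc(c,u,v,z,lo,w=45,fish=False,smax=60,hull=True,r0=None):
    im=c['img'];u,v=int(u),int(v);u0,v0=max(u-w,0),max(v-w,0);sub=np.ascontiguousarray(im[v0:v+w,u0:u+w])
    hsv=cv2.cvtColor(sub,cv2.COLOR_RGB2HSV);m=((hsv[...,2]>lo)&(hsv[...,1]<smax)).astype(np.uint8)
    m=cv2.morphologyEx(m,cv2.MORPH_OPEN,np.ones((3,3),np.uint8))
    cs,_=cv2.findContours(m,cv2.RETR_EXTERNAL,cv2.CHAIN_APPROX_NONE);k=max(cs,key=cv2.contourArea)
    if hull:k=cv2.convexHull(k)
    P=np.array([onz(c,a+u0+0.,b+v0+0.,z,fish)[:2] for a,b in k[:,0]])
    for _ in range(6):
        f=circfit(P);keep=f[3]<max(.0012,np.quantile(f[3],.85));P=P[keep]
    return np.round([*f[:3],f[3].max()],4)
E
python3 - <<'E'
from h import *
t,s,w=[pickle.load(open(f'pics/{n}.pkl','rb')) for n in('top0','scene0','w1')]
for lo in(175,195,210):
  print(lo,'A top',blobcirc(t,204,242,.051,lo,20),'A wr',blobcirc(w,233,46,.051,lo,38,True),'A sc',blobcirc(s,381,232,.051,lo,22))
  print('  base top',blobcirc(t,254,190,.014,lo,25),'wr',blobcirc(w,311,187,.014,lo,45,True),'sc',blobcirc(s,310,258,.014,lo,25))
E
```

```text
175 A top [0.458  0.2624 0.0241 0.0007] A wr [0.4572 0.2715 0.0315 0.0009] A sc [0.4575 0.2634 0.0264 0.0007]
  base top [0.5946 0.1472 0.0414 0.0009] wr [0.5952 0.1507 0.042  0.0006] sc [5.921e-01 1.510e-01 4.830e-02 4.000e-04]
195 A top [0.4547 0.2486 0.0123 0.0008] A wr [0.4595 0.2664 0.0266 0.001 ] A sc [0.4592 0.2578 0.0207 0.0009]
  base top [0.5947 0.1472 0.0407 0.0008] wr [0.5952 0.1508 0.0414 0.0007] sc [6.008e-01 1.481e-01 3.860e-02 5.000e-04]
210 A top [4.531e-01 2.482e-01 9.100e-03 4.000e-04] A wr [0.458  0.2635 0.0237 0.0009] A sc [0.4657 0.2502 0.0111 0.001 ]
  base top [0.5947 0.1476 0.0401 0.0006] wr [5.952e-01 1.510e-01 4.130e-02 3.000e-04] sc [6.001e-01 1.485e-01 3.860e-02 5.000e-04]
```

Call:
servo_tool --plan '[{"xyz": [-30, -20, 2], "twist": [0, 0, 0], "jaw": 0}, {"xyz": [-30, -20, 2], "twist": [0, 0, 0], "jaw": 0}, {"xyz": [-30, -20, 2], "twist": [0, 0, 0], "jaw": 0}, {"xyz": [-30, -20, 2], "twist": [0, 0, 0], "jaw": 0}, {"xyz": [-30, -20, 2], "twist": [0, 0, 0], "jaw": 0}, {"xyz": [-30, -20, 2], "twist": [0, 0, 0], "jaw": 0}, {"xyz": [-30, -20, 2], "twist": [0, 0, 0], "jaw": 0}, {"xyz": [-30, -20, 2], "twist": [0, 0, 0], "jaw": 0}, {"xyz": [-30, -20, 2], "twist": [0, 0, 0], "jaw": 0}]'

```text
time_s: 2.4
tool_pos: [0.472, -0.2128, 0.3949]
tool_rot: [180.0, 0.0, 109.9]
force: [0.3, 0.1, 0.6]
grip_width: 0.0871
grasp_force: 0.0
```

Call:
servo_tool --plan '[{"xyz": [-12.9, -9.3, 7], "twist": [0, 0, 55], "jaw": 0}, {"xyz": [-12.9, -9.3, 7], "twist": [0, 0, 55], "jaw": 0}, {"xyz": [-12.9, -9.3, 7], "twist": [0, 0, 55], "jaw": 0}, {"xyz": [-12.9, -9.3, 7], "twist": [0, 0, 55], "jaw": 0}, {"xyz": [-12.9, -9.3, 7], "twist": [0, 0, 55], "jaw": 0}, {"xyz": [-12.9, -9.3, 7], "twist": [0, 0, 55], "jaw": 0}, {"xyz": [-12.9, -9.3, 7], "twist": [0, 0, 55], "jaw": 0}, {"xyz": [-12.9, -9.3, 7], "twist": [0, 0, 55], "jaw": 0}, {"xyz": [-12.9, -9.3, 7], "twist": [0, 0, 55], "jaw": 0}]'

```text
time_s: 3.15
tool_pos: [0.4308, -0.3618, 0.3243]
tool_rot: [-180.0, -0.0, 55.0]
force: [0.1, 0.8, -0.2]
grip_width: 0.0869
grasp_force: 0.0
```

Run:
```python
from h import *
from cell import env
o=env.get_obs();print(o['time_s'],o['tool_pos'],o['tool_rot'],o['qpos'])
c=env.read_camera('wrist');pickle.dump(c,open('pics/w2.pkl','wb'));cv2.imwrite('pics/w2.png',c['img'][:,:,::-1])
u,v=proj(c,np.array([.46,-.322,.063]),True);print(u,v)
for lo in(150,165,180):print(blobcirc(c,u,v,.0635,lo,80,True))
t=pickle.load(open('pics/top0.pkl','rb'))
for lo in(150,165,180):print('top',blobcirc(t,438,244,.0635,lo,20),'B',blobcirc(t,404,168,.051,lo,20),'A',blobcirc(t,204,242,.051,lo,20))
```

```text
3.15 [ 0.43078035 -0.36175031  0.32431488] [-1.79956970e+02 -3.70808421e-02  5.49945278e+01] [ -7.99723725  15.0549749   52.47672652 103.25534681 -12.87012267
  68.00060001  13.40524919]
281.23560677734855 160.05063827041732
[ 0.4575 -0.3247  0.0879  0.    ]
[ 0.4604 -0.3197  0.0348  0.0012]
[ 0.4629 -0.3176  0.0319  0.0006]
top [ 0.4621 -0.3194  0.0319  0.0008] B [ 0.6583 -0.2437  0.0303  0.0007] A [0.458  0.2689 0.0304 0.0007]
top [ 0.4624 -0.3186  0.0304  0.0009] B [ 0.657  -0.2437  0.0296  0.0007] A [0.4568 0.2664 0.0279 0.0005]
top [ 4.609e-01 -3.087e-01  2.000e-02  1.000e-04] B [ 0.6573 -0.2479  0.025   0.0011] A [0.4578 0.2615 0.0233 0.0011]
```

View pics/w2.png

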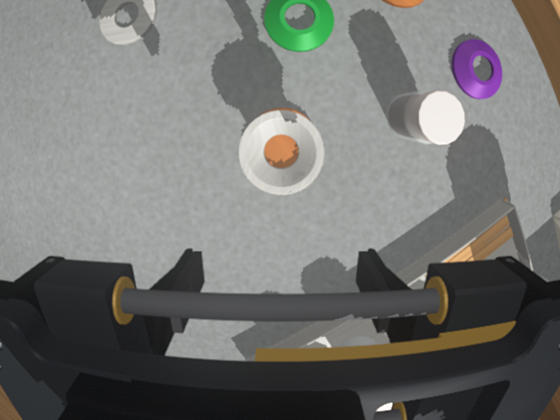

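Bowl C in the wrist view is at (282,152) with fitted radius 32 mm, which matches; its position is (0.463,-0.318). I'll grasp it.

Call:
servo_tool --plan '[{"xyz": [5.4, 0.1, 0], "twist": [0, 0, 0], "jaw": 0}, {"xyz": [5.4, 0.1, 2], "twist": [0, 0, 0], "jaw": 0}, {"xyz": [5.4, 0.1, 5], "twist": [0, 0, 0], "jaw": 0}, {"xyz": [5.4, 0.1, 8], "twist": [0, 0, 0], "jaw": 0}, {"xyz": [5.4, 0.1, 9.3], "twist": [0, 0, 0], "jaw": 0}, {"xyz": [5.4, 0.1, 9.3], "twist": [0, 0, 0], "jaw": 0.2}, {"xyz": [5.4, 0.1, 9.3], "twist": [0, 0, 0], "jaw": 0.5}, {"xyz": [5.4, 0.1, 9.3], "twist": [0, 0, 0], "jaw": 1}, {"xyz": [5.4, 0.1, 9.3], "twist": [0, 0, 0], "jaw": 1}, {"xyz": [5.4, 0.1, 9.3], "twist": [0, 0, 0], "jaw": 1}]' --newtons 20

```text
time_s: 4.03
tool_pos: [0.4622, -0.3202, 0.2334]
tool_rot: [179.9, -0.1, 54.8]
force: [-1.5, 0.7, 3.5]
grip_width: 0.0631
grasp_force: 20.0
```

Call:
servo_tool --plan '[{"xyz": [0, 0, -2], "twist": [0, 0, 0], "jaw": 1}, {"xyz": [0, 0, -6], "twist": [0, 0, 0], "jaw": 1}, {"xyz": [0, 0, -10], "twist": [0, 0, 0], "jaw": 1}, {"xyz": [4, -1.4, -10.6], "twist": [0, 0, 0], "jaw": 1}, {"xyz": [7.8, -2.8, -10.6], "twist": [0, 0, 0], "jaw": 1}, {"xyz": [11.6, -4.2, -10.6], "twist": [0, 0, 0], "jaw": 1}, {"xyz": [15.4, -5.5, -10.6], "twist": [0, 0, 0], "jaw": 1}, {"xyz": [19.2, -6.8, -10.6], "twist": [0, 0, 0], "jaw": 1}, {"xyz": [23, -8.1, -10.6], "twist": [0, 0, 0], "jaw": 1}, {"xyz": [26.8, -9.4, -10.6], "twist": [0, 0, 0], "jaw": 1}]'

```text
time_s: 4.87
tool_pos: [0.5395, -0.0448, 0.3388]
tool_rot: [180.0, -0.1, 54.8]
force: [-0.0, -0.6, -1.2]
grip_width: 0.0631
grasp_force: 20.0
```

Call:
servo_tool --plan '[{"xyz": [3.8, -1.3, 0], "twist": [0, 0, -7], "jaw": 1}, {"xyz": [7.6, -2.6, 0], "twist": [0, 0, -14], "jaw": 1}, {"xyz": [11.4, -3.9, 0], "twist": [0, 0, -21], "jaw": 1}, {"xyz": [15.2, -5.2, 0], "twist": [0, 0, -28], "jaw": 1}, {"xyz": [19.3, -6.9, 0], "twist": [0, 0, -35], "jaw": 1}, {"xyz": [19.3, -6.9, 0], "twist": [0, 0, -42], "jaw": 1}, {"xyz": [19.3, -6.9, 1], "twist": [0, 0, -49], "jaw": 1}, {"xyz": [19.3, -6.9, 2.5], "twist": [0, 0, -55], "jaw": 1}, {"xyz": [19.3, -6.9, 2.5], "twist": [0, 0, -55], "jaw": 1}]'

```text
time_s: 5.62
tool_pos: [0.5932, 0.1511, 0.3106]
tool_rot: [-179.8, 0.0, 110.0]
force: [-1.2, 0.0, -2.3]
grip_width: 0.0629
grasp_force: 20.0
```

Run:
```python
from h import *
from cell import env
o=env.get_obs();print(o['time_s'],o['tool_pos'],o['tool_rot'],o['qpos'],o['grip_width'],o['grasp_force'])
c=env.read_camera('wrist');pickle.dump(c,open('pics/w3.pkl','wb'))
p,R=pose(o);g=p+R.apply([0,0,.164]);print(g,proj(c,g,True),proj(c,np.array([.595,.15,.101]),True))
cv2.imwrite('pics/w3.png',cv2.resize(c['img'][180:390,140:420,::-1],(800,600)))
```

```text
5.6167 [0.59321878 0.15111106 0.31064422] [-1.79779430e+02  8.03000879e-03  1.10002248e+02] [-40.07047236  18.60533323  28.23186157  96.37377634  -9.35765946
  67.59841619  10.5278206 ] 0.06289164141798552 19.99760356382467
[0.59263338 0.1508735  0.14664544] [278.35547357 283.15864822] [281.96447168 250.25203122]
```

View pics/w3.png

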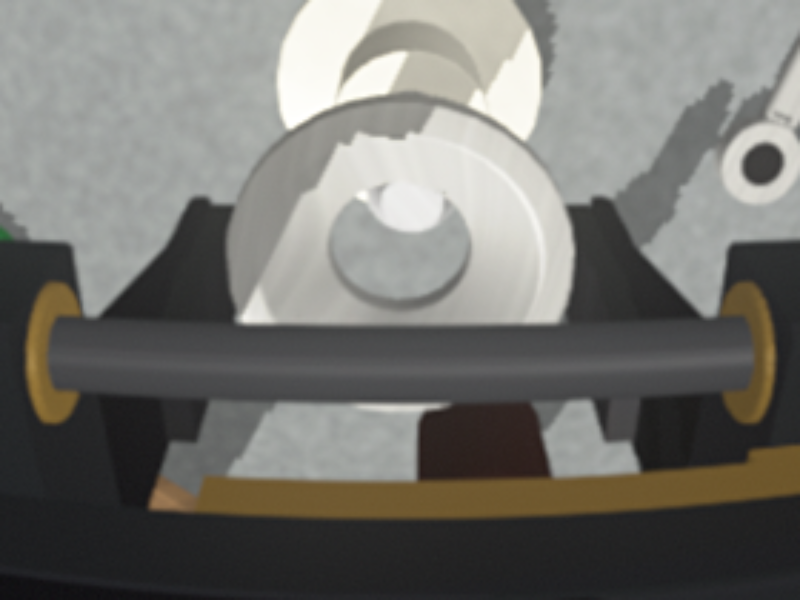

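Run:
```python
from h import *
c=pickle.load(open('pics/w3.pkl','rb'))
p=np.array([.5932,.1511,.3106]);R=Ro.from_euler('xyz',[-179.8,0,110],degrees=True)
for dx in(0,.002,.004):
  f=lambda x,y,z:np.round((proj(c,p+R.apply([x+dx,y,z]),True)-[140,180])*2.857)
  # rim top edge (z 169.4mm): far/left/right points ; crown hole
  zt=.164+.0124-.007;zc=.164+.0124+.007
  print(dx,'rimtop far',f(.032,0,zt),'left',f(0,-.032,zt),'right',f(0,.032,zt),'hole far',f(.0135,0,zc),'hole near',f(-.0135,0,zc),'hole L',f(0,-.0135,zc))
for P in([.595,.150,.101],[.596,.1505,.101],[.597,.151,.101]):print(np.round((proj(c,np.array(P),True)-[140,180])*2.857))
for z in(.0,.014):
  print('base',blobcirc(c,285,200,.014,195,60,True))
```

```text
0 rimtop far [395. 113.] left [222. 278.] right [569. 278.] hole far [396. 183.] hole near [396. 306.] hole L [327. 246.]
0.002 rimtop far [395. 102.] left [221. 268.] right [570. 269.] hole far [396. 173.] hole near [396. 297.] hole L [327. 237.]
0.004 rimtop far [395.  91.] left [220. 258.] right [571. 259.] hole far [396. 163.] hole near [396. 288.] hole L [327. 227.]
[406. 201.]
[411. 200.]
[416. 200.]
base [0.5956 0.151  0.0414 0.0006]
base [0.5956 0.151  0.0414 0.0006]
```

The crop shows bowl C level in the grip with its hole at (400,245). The spindle nose sits at (410,203), near the hole's far edge. The correction is −3.6 mm in tool x and +2.2 mm in tool y; then I lower it onto the nose.

Call:
servo_tool --plan '[{"xyz": [-0.36, 0.22, 0], "twist": [0, 0, 0], "jaw": 1}, {"xyz": [-0.36, 0.22, 1.5], "twist": [0, 0, 0], "jaw": 1}, {"xyz": [-0.36, 0.22, 3], "twist": [0, 0, 0], "jaw": 1}, {"xyz": [-0.36, 0.22, 3.7], "twist": [0, 0, 0], "jaw": 1}, {"xyz": [-0.36, 0.22, 4.4], "twist": [0, 0, 0], "jaw": 1}, {"xyz": [-0.36, 0.22, 4.4], "twist": [0, 0, 0], "jaw": 1}]'

```text
time_s: 6.17
tool_pos: [0.5973, 0.1482, 0.2681]
tool_rot: [-179.9, 0.0, 109.8]
force: [-1.3, -0.2, -1.5]
grip_width: 0.0634
grasp_force: 20.0
```

Run:
```python
from h import *
from cell import env
o=env.get_obs();print(o['time_s'],o['tool_pos'],o['force'],o['grip_width'])
c=env.read_camera('wrist');pickle.dump(c,open('pics/w4.pkl','wb'))
cv2.imwrite('pics/w4.png',cv2.resize(c['img'][180:390,140:420,::-1],(800,600)))
```

```text
6.1667 [0.59727247 0.14822524 0.26806392] [-1.31031731 -0.24476408 -1.49943157] 0.063359945061339
```

View pics/w4.png

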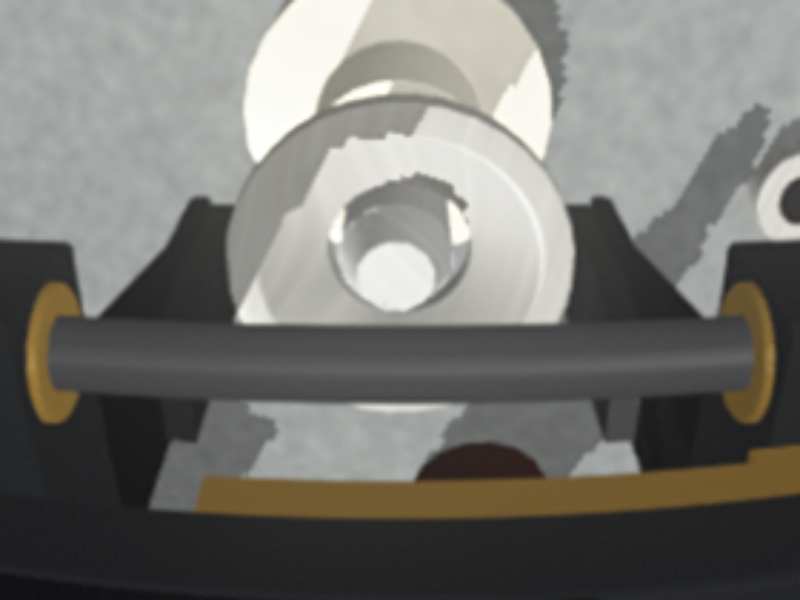

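The nose at (396,278) is inside the hole centred at (400,245), close to central once parallax is allowed for. I'll lower it to the seat.

Call:
servo_tool --plan '[{"xyz": [0, -0.06, 0.8], "twist": [0, 0, 0], "jaw": 1}, {"xyz": [0, -0.06, 1.6], "twist": [0, 0, 0], "jaw": 1}, {"xyz": [0, -0.06, 2.4], "twist": [0, 0, 0], "jaw": 1}, {"xyz": [0, -0.06, 3], "twist": [0, 0, 0], "jaw": 1}, {"xyz": [0, -0.06, 3.3], "twist": [0, 0, 0], "jaw": 1}, {"xyz": [0, -0.06, 3.5], "twist": [0, 0, 0], "jaw": 1}, {"xyz": [0, -0.06, 3.6], "twist": [0, 0, 0], "jaw": 1}, {"xyz": [0, -0.06, 3.6], "twist": [0, 0, 0], "jaw": 1}]'

```text
time_s: 6.88
tool_pos: [0.5968, 0.1482, 0.2335]
tool_rot: [-180.0, -0.0, 109.8]
force: [-2.8, -0.7, 2.9]
grip_width: 0.0629
grasp_force: 20.0
```

Call:
servo_tool --plan '[{"xyz": [0, 0, 0], "twist": [0, 0, 0], "jaw": 0}, {"xyz": [0, 0, 0], "twist": [0, 0, 0], "jaw": 0}, {"xyz": [0, 0, 0], "twist": [0, 0, 0], "jaw": 0}, {"xyz": [0, 0, -1], "twist": [0, 0, 0], "jaw": 0}, {"xyz": [0, 0, -4], "twist": [0, 0, 0], "jaw": 0}, {"xyz": [0, 0, -8], "twist": [0, 0, 0], "jaw": 0}, {"xyz": [0, 0, -11], "twist": [0, 0, 0], "jaw": 0}, {"xyz": [0, 0, -11], "twist": [0, 0, 0], "jaw": 0}]'

```text
time_s: 7.55
tool_pos: [0.5993, 0.1481, 0.3511]
tool_rot: [179.2, -0.0, 109.8]
force: [1.3, 0.6, 0.8]
grip_width: 0.0868
grasp_force: 0.0
```

Run:
```python
from h import *
from cell import env
o=env.get_obs();print(o['time_s'],o['tool_pos'],o['force'],o['grip_width'])
c=env.read_camera('wrist');pickle.dump(c,open('pics/w5.pkl','wb'));print(proj(c,np.array([.595,.15,.064]),True))
for lo in (165,180,195):print(blobcirc(c,*proj(c,np.array([.595,.15,.064]),True),.064,lo,60,True))
w=pickle.load(open('pics/w1.pkl','rb'))
for lo in (150,160,165,170,175):print('A',blobcirc(w,233,46,.051,lo,45,True))
cv2.imwrite('pics/w5.png',c['img'][:,:,::-1])
x=np.array([-.342,.94,0]);print(delta(o,np.array([.458,.2685,.15])-.055*x,tool(20)))
```

```text
7.55 [0.59926321 0.14813302 0.35108522] [1.32642748 0.5599923  0.78565136] 0.08681491015119917
[270.56596312 208.97427301]
[0.5848 0.1505 0.061  0.0007]
[0.5931 0.1578 0.0391 0.0011]
[0.5938 0.1581 0.0388 0.0012]
A [0.4433 0.2733 0.0615 0.    ]
A [0.4571 0.2676 0.035  0.0006]
A [0.4571 0.2718 0.0319 0.0005]
A [0.4569 0.2716 0.0317 0.0008]
A [0.4572 0.2715 0.0315 0.0009]
(array([10.61, -9.25,  3.59]), array([ 0.8, -0. , -0.2]))
```

Call:
servo_tool --plan '[{"xyz": [3.8, -3, 0], "twist": [0, 0, 0], "jaw": 0}, {"xyz": [7.2, -6, 0.5], "twist": [0, 0, 0], "jaw": 0}, {"xyz": [10.6, -9.2, 2], "twist": [0.5, 0, 0], "jaw": 0}, {"xyz": [10.6, -9.2, 3.6], "twist": [0.5, 0, 0], "jaw": 0}, {"xyz": [10.6, -9.2, 3.6], "twist": [0.5, 0, 0], "jaw": 0}]'

```text
time_s: 8.02
tool_pos: [0.4691, 0.2193, 0.3027]
tool_rot: [-179.0, -0.1, 110.2]
force: [-0.7, -0.7, -0.8]
grip_width: 0.0865
grasp_force: 0.0
```

Run:
```python
from h import *
from cell import env
o=env.get_obs();print(o['time_s'],o['tool_pos'],o['tool_rot'])
c=env.read_camera('wrist');pickle.dump(c,open('pics/w6.pkl','wb'))
u,v=proj(c,np.array([.458,.27,.051]),True);print(u,v)
for lo in (160,168,176):
  r=blobcirc(c,u,v,.051,lo,70,True);print(r,delta(o,[r[0],r[1],.06],tool(20)))
cv2.imwrite('pics/w6.png',np.hstack([c['img'][:,:,::-1][60:260,180:400],cv2.imread('pics/w5.png')[90:290,180:400]]))
```

```text
8.0167 [0.46905531 0.21928628 0.30274171] [-1.79019954e+02 -6.68865296e-02  1.10213604e+02]
294.8762869934486 158.58739178454343
[0.4489 0.2741 0.0612 0.001 ] (array([5.83, 0.14, 7.88]), array([-1. , -0.1,  0.2]))
[0.4583 0.271  0.0321 0.0011] (array([5.22, 0.91, 7.87]), array([-1. , -0.1,  0.2]))
[0.4583 0.2708 0.0316 0.001 ] (array([5.2 , 0.91, 7.87]), array([-1. , -0.1,  0.2]))
```

View pics/w6.png

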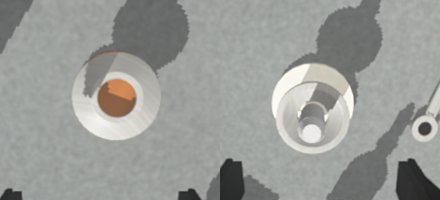

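Left: hat A on its rest at wrist pixel (297,157), fitted radius 31.6 mm. Right: C is seated as a bowl on the arbor with the spindle through it. Grasping A.

Call:
servo_tool --plan '[{"xyz": [3.5, 0.6, 0], "twist": [-0.5, 0, 0], "jaw": 0}, {"xyz": [5.2, 0.8, 1.5], "twist": [-0.5, 0, 0], "jaw": 0}, {"xyz": [5.2, 0.8, 4.5], "twist": [-0.5, 0, 0], "jaw": 0}, {"xyz": [5.2, 0.8, 7], "twist": [-0.5, 0, 0], "jaw": 0}, {"xyz": [5.2, 0.8, 7.9], "twist": [-0.5, 0, 0], "jaw": 0}, {"xyz": [5.2, 0.8, 7.9], "twist": [-0.5, 0, 0], "jaw": 0.2}, {"xyz": [5.2, 0.8, 7.9], "twist": [-0.5, 0, 0], "jaw": 0.5}, {"xyz": [5.2, 0.8, 7.9], "twist": [-0.5, 0, 0], "jaw": 1}, {"xyz": [5.2, 0.8, 7.9], "twist": [-0.5, 0, 0], "jaw": 1}, {"xyz": [5.2, 0.8, 7.9], "twist": [-0.5, 0, 0], "jaw": 1}]' --newtons 20

```text
time_s: 8.9
tool_pos: [0.462, 0.2673, 0.2281]
tool_rot: [-179.6, 0.0, 109.8]
force: [-6.5, -2.7, 5.8]
grip_width: 0.062
grasp_force: 20.1
```

Run:
```python
from h import *
from cell import env
o=env.get_obs();print(o['time_s'],o['tool_pos'],o['tool_rot'],o['force'],o['grip_width'])
print(delta(o,[.5958,.149,.15],tool(20)))
```

```text
8.9 [0.46198393 0.26727688 0.2280606 ] [-1.79601632e+02  3.24368333e-03  1.09810371e+02] [-6.48828226 -2.67589522  5.81356281] 0.061984908892564944
(array([-15.66,   8.52,  -8.65]), array([-0.4,  0. , -0.2]))
```

Call:
servo_tool --plan '[{"xyz": [0, 0, -2], "twist": [0, 0, 0], "jaw": 1}, {"xyz": [0, 0, -5], "twist": [0, 0, 0], "jaw": 1}, {"xyz": [0, 0, -9], "twist": [0, 0, 0], "jaw": 1}, {"xyz": [0, 0, -9], "twist": [0, 0, 0], "jaw": 1}, {"xyz": [-4, 2.2, -9], "twist": [0, 0, 0], "jaw": 1}, {"xyz": [-7.8, 4.3, -9], "twist": [0, 0, 0], "jaw": 1}, {"xyz": [-7.8, 4.3, -9], "twist": [0, 0, 0], "jaw": 1}, {"xyz": [-7.8, 4.3, -9], "twist": [0, 0, 0], "jaw": 1}]'

```text
time_s: 9.57
tool_pos: [0.5332, 0.2055, 0.3191]
tool_rot: [179.8, 0.1, 109.4]
force: [0.5, 0.3, -1.2]
grip_width: 0.0618
grasp_force: 20.0
```

```bash
cat >> h.py <<'E'
from scipy.optimize import least_squares
def inhand(c,o,zr,lo=165,hi_row=286,r=.032,show=None):
    """circle of radius r at tool depth zr (m): offset in tool x,y of the held washer's rim, from its far arc"""
    p,R=pose(o);sub=np.ascontiguousarray(c['img'][170:hi_row,205:355]);hsv=cv2.cvtColor(sub,cv2.COLOR_RGB2HSV)
    m=((hsv[...,2]>lo)&(hsv[...,1]<60)).astype(np.uint8);m=cv2.morphologyEx(m,cv2.MORPH_OPEN,np.ones((3,3),np.uint8))
    k=max(cv2.findContours(m,cv2.RETR_EXTERNAL,cv2.CHAIN_APPROX_NONE)[0],key=cv2.contourArea)
    k=cv2.convexHull(k)[:,0]+[205,170];k=k[k[:,1]<hi_row-4]
    P=[]
    for a,b in k:
        og,d=ray(c,float(a),float(b),True);og=R.inv().apply(og-p);d=R.inv().apply(d);P.append((og+d*(zr-og[2])/d[2])[:2])
    P=np.array(P);f=least_squares(lambda q:np.hypot(*(P-q).T)-r,[0,0],loss='soft_l1',f_scale=.0007)
    return f.x.round(4),np.median(np.abs(f.fun)).round(4),len(P),k[:,0].min(),k[:,0].max(),k[:,1].min()
E
python3 - <<'E'
from h import *
from cell import env
o=env.get_obs();print(o['time_s'],o['tool_pos'],o['tool_rot'],o['force'],o['grip_width'])
c=env.read_camera('wrist');pickle.dump((c,o),open('pics/w7.pkl','wb'));cv2.imwrite('pics/w7.png',c['img'][:,:,::-1])
# hat: grasp z .0641 at pick, mid .055, rim band tool depth .164+.009+(.001..007)
for lo in(150,165,180):print(inhand(c,o,.164+.010,lo))
c3=pickle.load(open('pics/w3.pkl','rb'));o3=dict(tool_pos=[.5932,.1511,.3106],tool_rot=[-179.8,0,110])
print(inhand(c3,o3,.169,165))
print(delta(o,[.595,.150,.15],tool(20)))
E
```

```text
9.5667 [0.53322829 0.20551199 0.31908656] [1.79794142e+02 1.04384340e-01 1.09411667e+02] [ 0.49048626  0.32107286 -1.18026732] 0.0617864384769519
(array([ 0.0373, -0.009 ]), np.float64(0.0017), 7, np.int64(205), np.int64(354), np.int64(170))
(array([0.0035, 0.0034]), np.float64(0.0005), 14, np.int64(226), np.int64(348), np.int64(210))
(array([-0.0018,  0.0044]), np.float64(0.003), 17, np.int64(227), np.int64(338), np.int64(221))
(array([ 0.0393, -0.0056]), np.float64(0.0036), 5, np.int64(205), np.int64(354), np.int64(170))
(array([-7.29,  3.98,  0.54]), array([ 0.2,  0.1, -0.6]))
```

Run:
```python
import cv2,numpy as np
from cell import env
a=cv2.imread('pics/w7.png')[180:330,190:370];s=env.read_camera('scene')['img'][:,:,::-1]
cv2.imwrite('pics/v9.png',np.hstack([cv2.resize(a,(480,400),interpolation=cv2.INTER_CUBIC),cv2.resize(s[140:290,280:400],(320,400),interpolation=cv2.INTER_CUBIC)]))
```

```text
(no output)
```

View pics/v9.png

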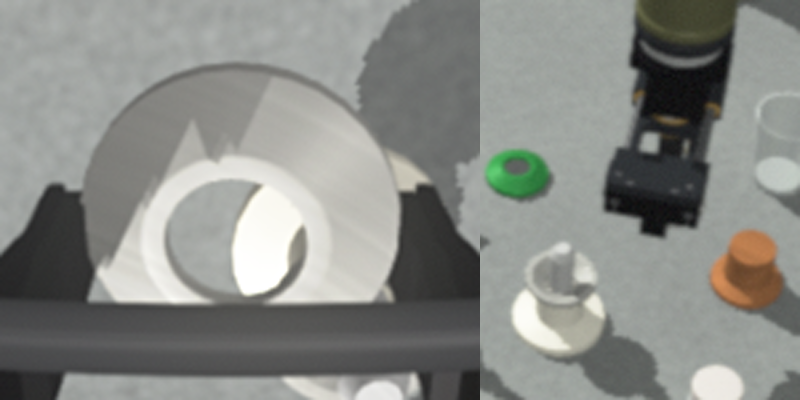

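The hat is held level: rim from (82,200) to (400,200), hole centred at (237,240) in the enlarged crop. Rest A is empty. I'll convert those pixels to the in-hand offset.

Run:
```python
from h import *
c,o=pickle.load(open('pics/w7.pkl','rb'));p,R=pose(o)
f=lambda x,y,z:np.round((proj(c,p+R.apply([x,y,z]),True)-[190,180])*2.667)
for dx in(0,.002,.004,.006):
  print(dx,'rim far',f(.032+dx,0,.174),'L',f(dx,-.032,.174),'R',f(dx,.032,.174),'hole far',f(.0135+dx,0,.166),'crown far',f(.018+dx,0,.166),'crown L',f(dx,-.018,.166),'R',f(dx,.018,.166))
```

```text
0 rim far [236.  98.] L [ 77. 249.] R [394. 249.] hole far [235. 207.] crown far [235. 184.] crown L [142. 269.] R [329. 270.]
0.002 rim far [236.  88.] L [ 77. 240.] R [395. 241.] hole far [235. 197.] crown far [235. 174.] crown L [141. 260.] R [330. 261.]
0.004 rim far [236.  78.] L [ 76. 231.] R [396. 232.] hole far [235. 187.] crown far [235. 164.] crown L [141. 251.] R [330. 251.]
0.006 rim far [236.  67.] L [ 75. 222.] R [396. 223.] hole far [235. 177.] crown far [235. 154.] crown L [140. 242.] R [331. 242.]
```

Call:
servo_tool --plan '[{"xyz": [-4, 2, 0], "twist": [0, 0, 0], "jaw": 1}, {"xyz": [-7.82, 4.05, 0], "twist": [0, 0, 0], "jaw": 1}, {"xyz": [-7.82, 4.05, 1.5], "twist": [0, 0, 0], "jaw": 1}, {"xyz": [-7.82, 4.05, 3], "twist": [0, 0, 0], "jaw": 1}, {"xyz": [-7.82, 4.05, 3], "twist": [0, 0, 0], "jaw": 1}, {"xyz": [-7.82, 4.05, 3], "twist": [0, 0, 0], "jaw": 1}]'

```text
time_s: 10.17
tool_pos: [0.5942, 0.1511, 0.287]
tool_rot: [-179.9, -0.1, 109.9]
force: [-0.4, -0.0, -1.2]
grip_width: 0.062
grasp_force: 20.0
```

Run:
```python
from h import *
from cell import env
o=env.get_obs();print(o['time_s'],o['tool_pos'],o['tool_rot'],o['force'],o['grip_width'])
c=env.read_camera('wrist');pickle.dump((c,o),open('pics/w8.pkl','wb'));cv2.imwrite('pics/w8.png',c['img'][:,:,::-1])
p,R=pose(o)
print('tip',proj(c,np.array([.595,.1505,.101]),True),'hole far/ctr',proj(c,p+R.apply([.0195,0,.166]),True),proj(c,p+R.apply([.006,0,.166]),True))
g=cv2.cvtColor(c['img'],cv2.COLOR_RGB2GRAY)
for v in range(240,294,4):print(v,g[v,240:322:3])
```

```text
10.1667 [0.59415239 0.15113056 0.28703241] [-1.79884476e+02 -6.49495594e-02  1.09947402e+02] [-0.4143302  -0.01558155 -1.20335501] 0.06200163478349362
tip [280.20932289 265.91835374] hole far/ctr [278.33683134 246.24290618] [278.36444749 270.87613964]
240 [132 132 134 136 136 150 184 183 203 216 225 217 150 227 225 219 206 188
 185 187 192 196 200 200 201 202 203 201]
244 [132 132 133 134 135 190 222 227 228 229 230 230 230 230 231 229 228 224
 221 208 195 200 199 203 204 201 199 197]
248 [132 132 134 132 207 229 228 229 231 193 154 131 133 146 158 183 229 234
 231 226 222 205 201 203 202 199 199 196]
252 [132 131 194 193 232 232 233 197 176 132 127 131 137 143 146 155 160 157
 214 232 229 226 214 199 196 194 195 194]
256 [127 165 226 235 234 227 183 183 159 124 126 133 140 151 153 156 156 165
 162 163 231 228 226 218 196 193 190 190]
260 [134 212 235 231 230 186 185 185 157 123 124 148 162 162 164 160 159 157
 165 162 165 233 225 221 203 198 195 193]
264 [198 224 236 233 191 189 188 181 156 120 140 164 161 161 161 164 159 159
 158 161 167 188 229 225 218 191 193 198]
268 [212 232 235 231 161 225 200 179 177 140 138 159 162 161 160 160 163 160
 155 154 171 169 229 225 220 197 196 196]
272 [220 238 238 233 147 232 224 224 202 173 144 155 158 160 160 158 160 160
 149 170 196 211 224 223 221 200 199 200]
276 [214 227 242 238 192 162 235 232 225 222 221 218 187 156 158 162 184 213
 220 218 219 172 231 225 219 201 203 203]
280 [219 222 244 235 231 143 150 162 211 230 229 226 224 224 221 221 220 220
 222 223 185 176 228 224 220 209 204 204]
284 [223 220 226 242 237 228 139 139 170 170 174 171 177 176 179 174 175 168
 168 133 138 233 230 227 215 211 213 212]
288 [228 227 226 232 241 233 231 176 128 132 157 170 172 172 170 172 163 120
 103 184 229 223 222 219 220 220 217 213]
292 [227 230 233 231 234 249 239 233 227 187 134 120 121 119 114 111 115 176
 230 228 228 228 221 215 211 215 218 216]
```

Call:
servo_tool --plan '[{"xyz": [-0.69, 0.13, 0], "twist": [0, 0, 0], "jaw": 1}, {"xyz": [-0.69, 0.13, 0], "twist": [0, 0, 0], "jaw": 1}, {"xyz": [-0.69, 0.13, 0], "twist": [0, 0, 0], "jaw": 1}, {"xyz": [-0.69, 0.13, 0], "twist": [0, 0, 0], "jaw": 1}]'

```text
time_s: 10.55
tool_pos: [0.5988, 0.1436, 0.2884]
tool_rot: [179.9, -0.0, 109.8]
force: [0.0, -0.3, -1.5]
grip_width: 0.0621
grasp_force: 20.0
```

Run:
```python
from h import *
from cell import env
o=env.get_obs();print(o['time_s'],o['tool_pos'],o['tool_rot'],o['joint_velocities'])
```

```text
10.55 [0.59882789 0.14359214 0.2884193 ] [ 1.79931642e+02 -1.79976448e-02  1.09820776e+02] [-0.01977054  0.28943299 -0.30610607  0.16469664 -0.11641897  0.08129754
 -0.01978382]
```

Call:
servo_tool --plan '[{"xyz": [0.15, 0, 0.4], "twist": [0, 0, 0], "jaw": 1}, {"xyz": [0.15, 0, 0.9], "twist": [0, 0, 0], "jaw": 1}, {"xyz": [0.15, 0, 1.4], "twist": [0, 0, 0], "jaw": 1}, {"xyz": [0.15, 0, 1.9], "twist": [0, 0, 0], "jaw": 1}, {"xyz": [0.15, 0, 2.4], "twist": [0, 0, 0], "jaw": 1}, {"xyz": [0.15, 0, 2.4], "twist": [0, 0, 0], "jaw": 1}]'

```text
time_s: 11.05
tool_pos: [0.5977, 0.1448, 0.262]
tool_rot: [-179.9, 0.0, 109.8]
force: [-0.4, 0.3, -0.6]
grip_width: 0.0621
grasp_force: 20.0
```

Run:
```python
from h import *
from cell import env
o=env.get_obs();print(o['time_s'],o['tool_pos'],o['tool_rot'],o['force'],o['grip_width'])
c=env.read_camera('wrist');pickle.dump((c,o),open('pics/w9.pkl','wb'));cv2.imwrite('pics/w9.png',c['img'][:,:,::-1])
g=cv2.cvtColor(c['img'],cv2.COLOR_RGB2GRAY)
for v in range(236,294,4):print(v,g[v,240:322:3])
```

```text
11.05 [0.59765038 0.14481823 0.26203723] [-1.79854706e+02  3.25072686e-03  1.09815110e+02] [-0.44451961  0.25289805 -0.60738123] 0.06208562172270985
236 [135 135 137 138 141 139 173 158 182 183 158 148 150 152 179 180 183 179
 184 186 188 192 196 198 201 202 203 200]
240 [133 133 135 136 137 151 184 183 203 217 226 209 150 227 225 221 209 189
 185 188 192 197 198 200 202 203 203 201]
244 [133 135 133 161 135 192 223 228 229 229 231 231 231 231 231 231 229 225
 222 208 196 201 201 203 205 202 199 199]
248 [133 132 139 194 208 229 228 230 233 193 148 119 118 127 143 177 229 235
 231 227 222 205 203 204 202 199 199 197]
252 [133 132 194 229 232 232 233 169 114 119 171 161 146 146 152 155 154 144
 207 233 231 226 214 198 197 196 195 195]
256 [127 165 228 235 234 228 182 158 130 140 138 135 141 150 154 155 159 158
 162 148 231 227 226 218 197 194 191 191]
260 [135 212 236 231 230 184 186 164 165 144 136 136 143 146 150 159 162 160
 164 164 157 234 226 223 204 199 196 193]
264 [200 225 237 234 186 185 188 180 165 148 134 141 201 214 207 184 157 167
 163 164 176 190 230 225 218 191 194 200]
268 [213 233 235 232 153 190 190 200 171 152 226 243 241 243 238 238 239 196
 166 163 172 174 230 225 222 198 197 196]
272 [220 238 239 234 147 186 181 213 190 227 242 240 240 240 243 239 237 239
 181 166 177 169 227 225 222 201 201 201]
276 [216 228 243 238 193 148 181 215 206 237 241 242 240 240 239 241 240 236
 214 167 173 138 232 226 220 202 204 205]
280 [220 221 244 236 231 143 184 196 220 232 239 240 241 240 239 239 240 243
 203 195 162 180 229 225 221 210 207 207]
284 [223 221 227 242 237 228 138 146 220 224 237 238 239 240 241 238 239 227
 219 162 142 233 230 228 216 214 215 213]
288 [228 227 227 234 242 234 232 177 128 137 191 222 235 236 237 233 202 131
 103 185 229 224 222 220 221 221 217 214]
292 [228 231 233 232 234 249 240 234 228 190 136 122 120 118 114 111 117 181
 232 228 230 230 222 216 213 217 219 218]
```

Call:
servo_tool --plan '[{"xyz": [-0.08, 0.05, 0.5], "twist": [0, 0, 0], "jaw": 1}, {"xyz": [-0.08, 0.05, 1], "twist": [0, 0, 0], "jaw": 1}, {"xyz": [-0.08, 0.05, 1.4], "twist": [0, 0, 0], "jaw": 1}, {"xyz": [-0.08, 0.05, 1.7], "twist": [0, 0, 0], "jaw": 1}, {"xyz": [-0.08, 0.05, 1.9], "twist": [0, 0, 0], "jaw": 1}, {"xyz": [-0.08, 0.05, 1.9], "twist": [0, 0, 0], "jaw": 1}]'

```text
time_s: 11.6
tool_pos: [0.5989, 0.144, 0.245]
tool_rot: [-179.9, -0.0, 109.8]
force: [-2.4, -1.3, 2.8]
grip_width: 0.062
grasp_force: 20.3
```

Call:
servo_tool --plan '[{"xyz": [0, -0.08, 0.05], "twist": [0, 0, 0], "jaw": 1}, {"xyz": [0, -0.08, 0.05], "twist": [0, 0, 0], "jaw": 0}, {"xyz": [0, -0.08, 0.05], "twist": [0, 0, 0], "jaw": 0}, {"xyz": [0, -0.08, 0.05], "twist": [0, 0, 0], "jaw": 0}, {"xyz": [0, -0.08, -1], "twist": [0, 0, 0], "jaw": 0}, {"xyz": [0, -0.08, -4], "twist": [0, 0, 0], "jaw": 0}, {"xyz": [-2, -0.08, -8], "twist": [0, 0, 0], "jaw": 0}, {"xyz": [-4, -0.08, -10], "twist": [0, 0, 0], "jaw": 0}, {"xyz": [-4, -0.08, -10], "twist": [0, 0, 0], "jaw": 0}, {"xyz": [-4, -0.08, -10], "twist": [0, 0, 0], "jaw": 0}]'

```text
time_s: 12.43
tool_pos: [0.6126, 0.1046, 0.3472]
tool_rot: [179.8, 0.0, 109.6]
force: [-0.6, 0.1, -0.5]
grip_width: 0.0869
grasp_force: 0.0
```

Run:
```python
from h import *
from cell import env
o=env.get_obs();print(o['time_s'],o['tool_pos'],o['tool_rot'],o['qpos'])
c=env.read_camera('wrist');pickle.dump((c,o),open('pics/w10.pkl','wb'));cv2.imwrite('pics/w10.png',c['img'][:,:,::-1])
u,v=proj(c,np.array([.5955,.1507,.07]),True);print(u,v)
for lo in(150,165,180,195):print(blobcirc(c,u,v,.069,lo,50,True))
x=np.array([np.cos(np.radians(55)),np.sin(np.radians(55)),0])
print(delta(o,np.array([.6577,-.2437,.17])-.05*x,tool(-35)))
print(delta(o,np.array([.547,-.083,.19])-.05*np.array([np.cos(1.24),np.sin(1.24),0]),tool(-19)))
```

```text
12.4333 [0.61258387 0.10457491 0.34721416] [1.79757009e+02 2.77549772e-02 1.09636192e+02] [-36.97206891  18.06277761  30.42859441  92.96295049  -9.5651617
  71.32856547  14.89327252]
276.69066318504457 156.65475652801848
[0.5915 0.1417 0.0484 0.0007]
[0.5857 0.1356 0.0557 0.0007]
[0.5948 0.154  0.0357 0.0012]
[0.5948 0.1539 0.0357 0.001 ]
(array([-37.21, -11.54,   1.29]), array([ 0.2, -0.1, 54.6]))
(array([-19.37, -15.6 ,  -0.74]), array([ 0.2, -0.1, 38.6]))
```

Call:
servo_tool --plan '[{"xyz": [-3, -2.4, -0.7], "twist": [0, 0, 6], "jaw": 0}, {"xyz": [-6, -4.8, -0.7], "twist": [0, 0, 12], "jaw": 0}, {"xyz": [-9, -7.2, -0.7], "twist": [0, 0, 18], "jaw": 0}, {"xyz": [-12, -9.6, -0.7], "twist": [0, 0, 25], "jaw": 0}, {"xyz": [-15, -12, -0.7], "twist": [0, 0, 32], "jaw": 0}, {"xyz": [-18, -14.4, -0.7], "twist": [0, 0, 38.6], "jaw": 0}, {"xyz": [-19.4, -15.6, -0.7], "twist": [0, 0, 38.6], "jaw": 0}, {"xyz": [-19.4, -15.6, -0.7], "twist": [0, 0, 38.6], "jaw": 0}, {"xyz": [-19.4, -15.6, -0.7], "twist": [0, 0, 38.6], "jaw": 0}]'

```text
time_s: 13.23
tool_pos: [0.5301, -0.1286, 0.3505]
tool_rot: [-179.9, -0.0, 71.2]
force: [0.2, 0.4, -0.6]
grip_width: 0.0869
grasp_force: 0.0
```

Run:
```python
from h import *
from cell import env
o=env.get_obs();print(o['time_s'],o['tool_pos'],o['tool_rot'])
c=env.read_camera('wrist');pickle.dump((c,o),open('pics/w11.pkl','wb'));cv2.imwrite('pics/w11.png',c['img'][:,:,::-1])
u,v=proj(c,np.array([.548,-.081,.077]),True);print(u,v)
u,v=int(u),int(v)
sc=env.read_camera('scene')['img'][:,:,::-1]
a=c['img'][max(v-60,0):v+60,u-60:u+60,::-1];b=cv2.imread('pics/w10.png')[117:197,237:317]
r=lambda i,w,h:cv2.resize(i,(w,h),interpolation=cv2.INTER_CUBIC)
cv2.imwrite('pics/v10.png',np.hstack([r(a,480,480*a.shape[0]//120)[:480],np.vstack([r(b,240,240),r(sc[215:275,280:340],240,240)])]) if a.shape[0]==120 else a);print(a.shape)
```

```text
13.2333 [ 0.53014414 -0.12864278  0.35052208] [-1.79868098e+02 -2.92369110e-02  7.11781758e+01]
281.96581773865785 155.81127464297725
(120, 120, 3)
```

View pics/v10.png

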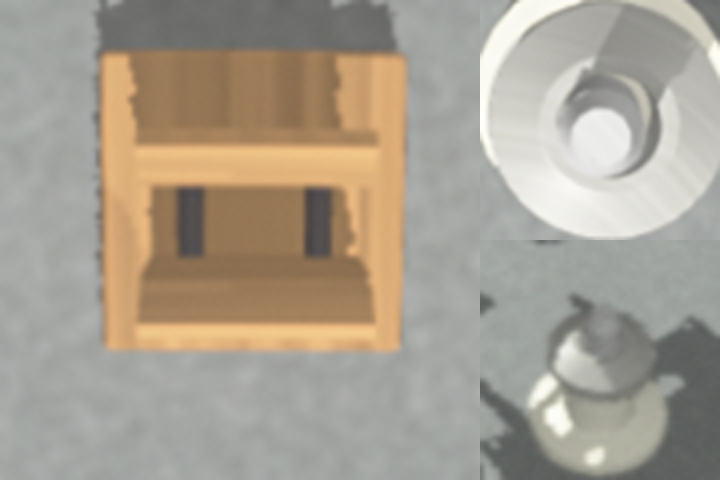

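The stand is square to the tool. Its cheek tops are at Y≈142–187 and Y≈322–350, X 136–377. The side crops show A seated hollow-down on C, centred on the spindle. I'll convert the stand pixels.

Run:
```python
from h import *
c,o=pickle.load(open('pics/w11.pkl','rb'))
e=np.array([np.cos(np.radians(-19)),np.sin(np.radians(-19))]);n=np.array([-e[1],e[0]]);S=np.array([.548,-.081])
f=lambda X,Y,z:(lambda q:np.round([(q-S)@e*1000,(q-S)@n*1000],1))(onz(c,221+X/4,95+Y/4,z,True)[:2])
for Y in(142,187,255,322,350):print('Y',Y,[f(255,Y,z) for z in(.084,.077)])
print('X',f(136,165,.084),f(377,165,.084),f(138,336,.084),f(375,336,.084))
for z in(.008,.012,.016):print('foot',z,f(102,52,z),f(407,55,z),f(107,350,z),f(400,350,z))
```

```text
Y 142 [array([ 2. , 20.2]), array([ 2.1, 19.9])]
Y 187 [array([ 2. , 11.6]), array([ 2.1, 11.1])]
Y 255 [array([ 2.1, -1.4]), array([ 2.2, -2.3])]
Y 322 [array([  2.2, -14.4]), array([  2.3, -15.7])]
Y 350 [array([  2.2, -20. ]), array([  2.3, -21.4])]
X [-20.5  15.9] [25.1 16.2] [-20.4 -17.2] [ 25.5 -17. ]
foot 0.008 [-34.7  39.6] [40.1 39.3] [-34.3 -35.6] [ 40.1 -35.2]
foot 0.012 [-34.3  39.5] [39.6 39.2] [-33.9 -34.8] [ 39.6 -34.4]
foot 0.016 [-33.9  39.4] [39.1 39.1] [-33.5 -34. ] [ 39.1 -33.6]
```

Call:
servo_tool --plan '[{"xyz": [-2.4, 3.2, 0], "twist": [0, 0, 0], "jaw": 0}, {"xyz": [-4.8, 6.4, 0.2], "twist": [0, 0, 0], "jaw": 0}, {"xyz": [-7.2, 9.6, 0.6], "twist": [0, 0, 0], "jaw": 0}, {"xyz": [-9.6, 12.8, 1], "twist": [0, 0, 0], "jaw": 0}, {"xyz": [-11.8, 15.7, 1.6], "twist": [0, 0, 0], "jaw": 0}, {"xyz": [-11.8, 15.7, 1.6], "twist": [0, 0, 0], "jaw": 0}, {"xyz": [-11.8, 15.7, 1.6], "twist": [0, 0, 0], "jaw": 0}, {"xyz": [-11.8, 15.7, 1.6], "twist": [0, 0, 0], "jaw": 0}]'

```text
time_s: 14.0
tool_pos: [0.6422, -0.2891, 0.3343]
tool_rot: [-179.9, -0.1, 71.4]
force: [0.1, 0.5, -0.0]
grip_width: 0.087
grasp_force: 0.0
```

Run:
```python
from h import *
from cell import env
o=env.get_obs();print(o['time_s'],o['tool_pos'],o['tool_rot'],o['qpos'])
c=env.read_camera('wrist');pickle.dump((c,o),open('pics/w12.pkl','wb'))
u,v=proj(c,np.array([.6577,-.2437,.051]),True);print(u,v)
for lo in(160,168,176):print(blobcirc(c,u,v,.051,lo,60,True))
```

```text
14.0 [ 0.64221654 -0.28909844  0.33433206] [-1.79865837e+02 -6.93601579e-02  7.13617563e+01] [ -7.30700241  32.24670047  42.97051072  80.77805532 -22.08651289
  75.68185494  18.07592992]
280.2858135717492 158.18270437174561
[ 0.6588 -0.2384  0.0655  0.    ]
[ 0.6589 -0.2381  0.0653  0.    ]
[ 0.6581 -0.2403  0.0324  0.0007]
```

```bash
cat >> h.py <<'E'
def contact(P,h,t,back=0.,ahead=.008):
    R=tool(h,t);return np.array(P)-R.apply([0,0,ahead+back]),R
E
python3 - <<'E'
from h import *
from cell import env
o=env.get_obs()
for t in(-30,-35):
  G,R=contact([.6575,-.2404,.051],-19,t,.09);print(t,G,delta(o,G,R))
E
```

```text
-30 [ 0.67345284 -0.19406959  0.13587049] (array([1.816e+01, 1.000e-02, 5.770e+00]), array([  0. , -30.1,   0.4]))
-35 [ 0.67580035 -0.18725194  0.1312769 ] (array([20.08,  0.03,  7.  ]), array([  0.1, -35.1,   0.4]))
```

Call:
servo_tool --plan '[{"xyz": [3, 0, 0], "twist": [0, -5, 0], "jaw": 0}, {"xyz": [6.5, 0, 0], "twist": [0, -11, 0], "jaw": 0}, {"xyz": [10, 0, 0.5], "twist": [0, -18, 0], "jaw": 0}, {"xyz": [14, 0, 2], "twist": [0, -24, 0], "jaw": 0}, {"xyz": [17, 0, 4], "twist": [0, -30, 0], "jaw": 0}, {"xyz": [18.2, 0, 5.8], "twist": [0, -30, 0], "jaw": 0}, {"xyz": [18.2, 0, 5.8], "twist": [0, -30, 0], "jaw": 0}, {"xyz": [18.2, 0, 5.8], "twist": [0, -30, 0], "jaw": 0}, {"xyz": [18.2, 0, 5.8], "twist": [0, -30, 0], "jaw": 0}]'

```text
time_s: 14.8
tool_pos: [0.6992, -0.1204, 0.2792]
tool_rot: [179.9, 30.0, 71.1]
force: [-0.6, -0.8, -0.3]
grip_width: 0.0874
grasp_force: 0.0
```

Run:
```python
from h import *
from cell import env
o=env.get_obs();print(o['time_s'],o['tool_pos'],o['tool_rot'],o['qpos'],o['force'])
G,R=contact([.6575,-.2404,.051],-19,-30);print(delta(o,G,R))
```

```text
14.8 [ 0.69921886 -0.12041421  0.27924933] [179.92225072  29.95114842  71.09012119] [-31.79627269  42.34907651  50.1235502   81.0697192   -1.55007874
  73.14174821  -7.42880615] [-0.62438474 -0.80158223 -0.27226674]
(array([ 0.4 , -0.06,  8.92]), array([ 0.1, -0. ,  0.1]))
```

Call:
servo_tool --plan '[{"xyz": [0.2, 0, 2], "twist": [0, 0, 0], "jaw": 0}, {"xyz": [0.2, 0, 5], "twist": [0, 0, 0], "jaw": 0}, {"xyz": [0.2, 0, 7.5], "twist": [0, 0, 0], "jaw": 0}, {"xyz": [0.2, 0, 8.9], "twist": [0, 0, 0], "jaw": 0}, {"xyz": [0.2, 0, 8.9], "twist": [0, 0, 0], "jaw": 0}, {"xyz": [0.2, 0, 8.9], "twist": [0, 0, 0], "jaw": 0}, {"xyz": [0.2, 0, 8.9], "twist": [0, 0, 0], "jaw": 0}]'

```text
time_s: 15.38
tool_pos: [0.6871, -0.1598, 0.2018]
tool_rot: [179.8, 29.9, 71.1]
force: [0.9, 0.5, 1.0]
grip_width: 0.0871
grasp_force: 0.0
```

Run:
```python
from h import *
from cell import env
o=env.get_obs();print(o['time_s'],o['tool_pos'],o['tool_rot'],o['force'])
G,R=contact([.6575,-.2404,.051],-19,-30);print(delta(o,G,R))
```

```text
15.3833 [ 0.68710429 -0.15975624  0.2017515 ] [179.79792212  29.92530451  71.11080627] [0.88180546 0.45006682 0.97782581]
(array([ 0.1 , -0.17,  0.15]), array([ 0.3, -0.1,  0.1]))
```

Call:
servo_tool --plan '[{"xyz": [0.05, -0.12, 0.1], "twist": [0, 0, 0], "jaw": 0.2}, {"xyz": [0.05, -0.12, 0.1], "twist": [0, 0, 0], "jaw": 0.5}, {"xyz": [0.05, -0.12, 0.1], "twist": [0, 0, 0], "jaw": 1}, {"xyz": [0.05, -0.12, 0.1], "twist": [0, 0, 0], "jaw": 1}, {"xyz": [0.05, -0.12, 0.1], "twist": [0, 0, 0], "jaw": 1}]' --newtons 30

```text
time_s: 15.8
tool_pos: [0.6852, -0.1587, 0.1988]
tool_rot: [-180.0, 30.0, 71.2]
force: [-0.5, 1.1, 1.5]
grip_width: 0.0623
grasp_force: 30.1
```

Run:
```python
from h import *
from cell import env
o=env.get_obs();print(o['time_s'],o['tool_pos'],o['tool_rot'],o['force'],o['grip_width'])
p,R=pose(o);print('washer mid in tool',R.inv().apply(np.array([.6575,-.2404,.055])-p))
```

```text
15.8 [ 0.68519801 -0.1587364   0.19876921] [-179.99865211   29.98928776   71.23681511] [-0.48392053  1.10884656  1.54447639] 0.06228190988485434
washer mid in tool [-2.82665869e-03  4.56076970e-05  1.67623739e-01]
```

Call:
servo_tool --plan '[{"xyz": [-1, 0, -1.7], "twist": [0, 0, 0], "jaw": 1}, {"xyz": [-3, 0, -5.2], "twist": [0, 0, 0], "jaw": 1}, {"xyz": [-5, 0, -8.6], "twist": [0, 0, 0], "jaw": 1}, {"xyz": [-7, 0, -12.1], "twist": [0, 0, 0], "jaw": 1}, {"xyz": [-7, 0, -12.1], "twist": [0, 0, 0], "jaw": 1}]'

```text
time_s: 16.22
tool_pos: [0.6866, -0.1612, 0.3478]
tool_rot: [179.1, 30.0, 70.8]
force: [0.9, -1.7, 0.1]
grip_width: 0.0623
grasp_force: 30.0
```

```bash
cat >> h.py <<'E'
SLOT=np.array([.5496,-.0812,.077])
def dmid(o,mid,R,w):
    p,R0=pose(o);T=np.array(mid)-R.apply(w)
    return np.round(R0.inv().apply(T-p)*100,2),np.round((R0.inv()*R).as_rotvec(degrees=True),1),T.round(3)
E
python3 - <<'E'
from h import *
from cell import env
o=env.get_obs();print(o['time_s'],o['tool_pos'],o['grip_width'])
w=[-.0028,0,.1676]
for t in(-30,15,60):print(t,dmid(o,SLOT+[0,0,.10],tool(-19,t),w))
E
```

```text
16.2167 [ 0.68655974 -0.16115509  0.34783491] 0.06226750761236139
-30 (array([ 11.46, -15.54,  -3.72]), array([ 0.8, -0. , -0.2]), array([0.578, 0.   , 0.321]))
15 (array([ -0.47, -15.57,   0.99]), array([ 0.8, 45. ,  0.1]), array([ 0.536, -0.12 ,  0.34 ]))
60 (array([ -5.58, -15.71,  12.75]), array([ 0.7, 90. ,  0.5]), array([ 0.503, -0.217,  0.263]))
```

Call:
servo_tool --plan '[{"xyz": [0, -3.2, 0], "twist": [0, 6, 0], "jaw": 1}, {"xyz": [-0.2, -6.4, 0.4], "twist": [0, 12, 0], "jaw": 1}, {"xyz": [-0.3, -9.6, 0.6], "twist": [0, 19, 0], "jaw": 1}, {"xyz": [-0.5, -12.8, 0.8], "twist": [0, 26, 0], "jaw": 1}, {"xyz": [-0.5, -15.6, 1], "twist": [0, 33, 0], "jaw": 1}, {"xyz": [-0.5, -15.6, 1], "twist": [0, 39, 0], "jaw": 1}, {"xyz": [-0.5, -15.6, 1], "twist": [0, 45, 0], "jaw": 1}]'

```text
time_s: 16.8
tool_pos: [0.5326, -0.1175, 0.3325]
tool_rot: [180.0, -15.5, 71.2]
force: [0.2, 0.2, -2.5]
grip_width: 0.0626
grasp_force: 30.0
```

Call:
servo_tool --plan '[{"xyz": [-2, 0, 0.4], "twist": [0, 7, 0], "jaw": 1}, {"xyz": [-4, 0, 1], "twist": [0, 14, 0], "jaw": 1}, {"xyz": [-6, 0, 1.8], "twist": [0, 21, 0], "jaw": 1}, {"xyz": [-8, 0, 2.7], "twist": [0, 28, 0], "jaw": 1}, {"xyz": [-10, 0, 3.6], "twist": [0, 35, 0], "jaw": 1}, {"xyz": [-11.9, 0, 4.8], "twist": [0, 42, 0], "jaw": 1}, {"xyz": [-11.9, 0, 4.8], "twist": [0, 45, 0], "jaw": 1}, {"xyz": [-11.9, 0, 4.8], "twist": [0, 45, 0], "jaw": 1}, {"xyz": [-11.9, 0, 4.8], "twist": [0, 45, 0], "jaw": 1}]'

```text
time_s: 17.55
tool_pos: [0.5011, -0.2155, 0.2541]
tool_rot: [-179.8, -59.9, 71.0]
force: [-0.3, 0.4, -1.6]
grip_width: 0.0627
grasp_force: 30.0
```

Run:
```python
from h import *
from cell import env
o=env.get_obs();print(o['time_s'],o['tool_pos'],o['tool_rot'],o['qpos'],o['grip_width'],o['force'])
w=[-.0028,0,.1676]
for dz in(.1,.045,0):print(dmid(o,SLOT+[0,0,dz],tool(-19,60),w))
```

```text
17.55 [ 0.50113335 -0.21548689  0.25412842] [-179.81900075  -59.85919437   70.98759859] [  2.87096149  28.93063296  41.11849795 107.64556695 -68.03425842
  95.6926789   50.22637161] 0.06268795196337335 [-0.29821194  0.43675487 -1.55282243]
(array([ 0.74,  0.21, -0.54]), array([-0.2,  0.1, -0. ]), array([ 0.503, -0.217,  0.263]))
(array([-4.02,  0.22,  2.22]), array([-0.2,  0.1, -0. ]), array([ 0.503, -0.217,  0.208]))
(array([-7.91,  0.22,  4.48]), array([-0.2,  0.1, -0. ]), array([ 0.503, -0.217,  0.163]))
```

Call:
servo_tool --plan '[{"xyz": [-2, 0.2, 1], "twist": [0, 0, 0], "jaw": 1}, {"xyz": [-4, 0.2, 2.2], "twist": [0, 0, 0], "jaw": 1}, {"xyz": [-4, 0.2, 2.2], "twist": [0, 0, 0], "jaw": 1}, {"xyz": [-4, 0.2, 2.2], "twist": [0, 0, 0], "jaw": 1}, {"xyz": [-4, 0.2, 2.2], "twist": [0, 0, 0], "jaw": 1}]'

```text
time_s: 17.97
tool_pos: [0.5037, -0.2159, 0.211]
tool_rot: [179.7, -60.0, 71.5]
force: [0.5, -0.3, -1.3]
grip_width: 0.0623
grasp_force: 30.0
```

Run:
```python
from h import *
from cell import env
o=env.get_obs();print(o['time_s'],o['tool_pos'],o['tool_rot'],o['force'])
w=[-.0028,0,.1676]
for dz in(.045,.02,0,-.003):print(dmid(o,SLOT+[0,0,dz],tool(-19,60),w))
c=env.read_camera('wrist');pickle.dump((c,o),open('pics/w13.pkl','wb'));cv2.imwrite('pics/w13.png',c['img'][:,:,::-1])
p,R=pose(o);N=np.array([.3256,.9455,0])
m=p+R.apply(w);print('mid',m,proj(c,m,True),'rim top +n/-n',proj(c,m+N*.007+[0,0,.032],True),proj(c,m+N*.001+[0,0,.032],True),'crown top',proj(c,m-N*.007+[0,0,.018],True))
print('cheek tops',[proj(c,SLOT+N*d+[0,0,.007],True).round(1) for d in(-.02,-.0115,.0115,.02)])
h=cv2.cvtColor(c['img'],cv2.COLOR_RGB2HSV)
for v in range(110,330,4):print(v,[tuple(int(a) for a in h[v,u,1:]) for u in(262,279,296)],end='  ' if v%8 else '\n')
```

```text
17.9667 [ 0.50372463 -0.2159006   0.21104735] [179.73164053 -59.99678318  71.53969746] [ 0.47199815 -0.3019934  -1.32110315]
(array([-0.32, -0.05,  0.02]), array([-0.2,  0. ,  0.3]), array([ 0.503, -0.217,  0.208]))
(array([-2.48, -0.06,  1.27]), array([-0.2,  0. ,  0.3]), array([ 0.503, -0.217,  0.183]))
(array([-4.21, -0.06,  2.27]), array([-0.2,  0. ,  0.3]), array([ 0.503, -0.217,  0.163]))
(array([-4.47, -0.06,  2.42]), array([-0.2,  0. ,  0.3]), array([ 0.503, -0.217,  0.16 ]))
mid [ 0.54998397 -0.07980611  0.12481533] [278.91820769 285.73496336] rim top +n/-n [278.96940304 236.73463266] [278.86774521 247.30420345] crown top [278.76774857 279.26502178]
cheek tops [array([278.9, 350.2]), array([279. , 337.2]), array([279.2, 304. ]), array([279.3, 292.5])]
110 [(6, 172), (6, 169), (5, 167)]  114 [(3, 168), (5, 169), (6, 169)]  118 [(10, 185), (6, 173), (5, 169)]  122 [(3, 157), (6, 176), (4, 172)]  126 [(7, 172), (12, 212), (4, 171)]  130 [(8, 223), (9, 220), (5, 170)]  134 [(8, 237), (7, 229), (5, 170)]  138 [(5, 232), (11, 169), (6, 169)]  142 [(8, 235), (10, 156), (6, 170)]  1
[... 992 characters left out ...]
254 [(7, 112), (9, 115), (9, 114)]  258 [(9, 112), (9, 114), (9, 112)]  262 [(11, 112), (9, 113), (9, 113)]  266 [(8, 123), (10, 180), (11, 189)]  270 [(9, 114), (11, 181), (11, 184)]  274 [(7, 112), (7, 110), (9, 113)]  278 [(12, 110), (7, 106), (9, 110)]  282 [(10, 107), (5, 104), (9, 110)]  286 [(5, 110), (5, 109), (6, 158)]  290 [(77, 136), (63, 129), (57, 139)]  294 [(9, 87), (34, 89), (17, 88)]  298 [(5, 104), (2, 105), (5, 107)]  302 [(7, 116), (7, 116), (7, 116)]  306 [(6, 123), (4, 122), (4, 122)]  310 [(6, 127), (6, 127), (6, 128)]  314 [(4, 119), (4, 121), (4, 120)]  318 [(2, 112), (2, 113), (5, 113)]  322 [(103, 111), (103, 109), (102, 110)]  326 [(53, 92), (109, 117), (94, 106)]
```

Call:
servo_tool --plan '[{"xyz": [-0.9, -0.05, 0.4], "twist": [0, 0, 0], "jaw": 1}, {"xyz": [-1.8, -0.05, 0.9], "twist": [0, 0, 0], "jaw": 1}, {"xyz": [-2.5, -0.05, 1.27], "twist": [0, 0, 0], "jaw": 1}, {"xyz": [-3.2, -0.05, 1.7], "twist": [0, 0, 0], "jaw": 1}, {"xyz": [-3.8, -0.05, 2.02], "twist": [0, 0, 0], "jaw": 1}, {"xyz": [-4.1, -0.05, 2.2], "twist": [0, 0, 0], "jaw": 1}, {"xyz": [-4.1, -0.05, 2.2], "twist": [0, 0, 0], "jaw": 1}, {"xyz": [-4.1, -0.05, 2.2], "twist": [0, 0, 0], "jaw": 1}]'

```text
time_s: 18.68
tool_pos: [0.5019, -0.2175, 0.1629]
tool_rot: [-179.9, -60.1, 71.2]
force: [-2.4, 0.8, 2.5]
grip_width: 0.062
grasp_force: 30.0
```

Run:
```python
from h import *
from cell import env
o=env.get_obs();print(o['time_s'],o['tool_pos'],o['tool_rot'],o['force'],o['wrist_torque'])
w=[-.0028,0,.1676]
for dz in(0,-.003):print(dmid(o,SLOT+[0,0,dz],tool(-19,60),w))
```

```text
18.6833 [ 0.5018937  -0.21754186  0.16290946] [-179.9250701   -60.09472071   71.19205495] [-2.36156284  0.79918483  2.47261844] [-0.41308804  0.48710428  0.36252503]
(array([0.06, 0.07, 0.04]), array([-0.2, -0.1,  0.1]), array([ 0.503, -0.217,  0.163]))
(array([-0.2 ,  0.07,  0.19]), array([-0.2, -0.1,  0.1]), array([ 0.503, -0.217,  0.16 ]))
```

Call:
servo_tool --plan '[{"xyz": [0, 0, 0], "twist": [0, 0, 0], "jaw": 0}, {"xyz": [0, 0, 0], "twist": [0, 0, 0], "jaw": 0}, {"xyz": [0, 0, 0], "twist": [0, 0, 0], "jaw": 0}, {"xyz": [0, 0, -1], "twist": [0, 0, 0], "jaw": 0}, {"xyz": [0, 0, -4], "twist": [0, 0, 0], "jaw": 0}, {"xyz": [0, 0, -8], "twist": [0, 0, 0], "jaw": 0}, {"xyz": [0, 0, -8], "twist": [0, 0, 0], "jaw": 0}, {"xyz": [0, 0, -8], "twist": [0, 0, 0], "jaw": 0}]'

```text
time_s: 19.35
tool_pos: [0.4788, -0.2865, 0.2043]
tool_rot: [179.7, -59.8, 71.2]
force: [0.2, 0.8, -0.3]
grip_width: 0.087
grasp_force: 0.0
```

Run:
```python
from h import *
from cell import env
o=env.get_obs();print(o['time_s'],o['tool_pos'],o['tool_rot'])
c=env.read_camera('wrist');pickle.dump((c,o),open('pics/w14.pkl','wb'));cv2.imwrite('pics/w14.png',c['img'][:,:,::-1])
N=np.array([.3256,.9455,0]);E=np.array([.9455,-.3256,0]);m=SLOT
for l in(-10,0,10):
  A=Ro.from_rotvec(np.radians(l)*E);f=lambda v:proj(c,m+A.apply(v),True).round(1)
  print(l,'rim top +n,-n',f(N*.007+[0,0,.032]),f(N*.001+[0,0,.032]),'crown top',f(-N*.007+[0,0,.018]),'hole top',f(-N*.007+[0,0,.0135]),'hole bot',f(-N*.007-[0,0,.0135]))
h=cv2.cvtColor(c['img'],cv2.COLOR_RGB2HSV)
u0=int(proj(c,m+[0,0,.02],True)[0])
for v in range(150,300,2):print(v,[tuple(int(a) for a in h[v,u,1:]) for u in(u0-18,u0,u0+18)],end='  ' if v%8 else '\n')
p,R=pose(o)
# targets for going over: hover above with t=15, then t=-40 pre-grasp
for t in(15,-40):
  G,Rr=contact(SLOT+N*.004,-19,t,.10 if t<0 else .16);print(t,G,delta(o,G,Rr),(G-Rr.apply([0,0,.164])).round(3))
```

```text
19.35 [ 0.47879684 -0.28648462  0.20430453] [179.66715969 -59.83648648  71.23511165]
-10 rim top +n,-n [278.7 187.3] [278.6 191.9] crown top [278.6 214.8] hole top [278.6 219.8] hole bot [278.6 247.4]
0 rim top +n,-n [278.6 190.8] [278.6 196.8] crown top [278.6 219.1] hole top [278.6 223.3] hole bot [278.6 246.2]
10 rim top +n,-n [278.6 195.7] [278.6 202.9] crown top [278.6 223.7] hole top [278.6 227. ] hole bot [278.7 244.5]
150 [(6, 253), (8, 190), (4, 185)]  152 [(7, 252), (5, 189), (6, 184)]
154 [(11, 250), (7, 192), (7, 185)]  156 [(8, 189), (7, 184), (6, 185)]  158 [(7, 187), (7, 182), (7, 188)]  160 [(8, 190), (7, 184), (7, 186)]
162 [(7, 193), (6, 184), (5, 189)]  164 [(7, 190), (7, 188), (4, 185)]  166 [(7, 191), (5, 192), (7, 183)]  168 [(7, 185), (5, 193), (7, 188)]
170 [(7, 184), (7, 191), (5, 190)]  172 [(5, 189), (7, 185), (6, 185)]  174 [(4, 195), (7, 187), (5, 186)]  176 [(5, 187), (5, 191), (5, 188)]
178 [(6, 180), (6, 181), (7, 183)]  180 [(6, 185), (6, 184), (5, 189)]  182 [(7, 178), (5, 187), (5, 189)]  184 [(8, 126), (5, 191), (7, 187)]
186 [(6, 129), (8, 151), (
[... 1767 characters left out ...]
, 157)]  278 [(106, 132), (104, 127), (105, 124)]  280 [(105, 129), (107, 131), (105, 131)]
282 [(106, 132), (109, 133), (108, 132)]  284 [(107, 133), (109, 136), (117, 199)]  286 [(112, 161), (112, 169), (106, 247)]  288 [(112, 161), (112, 168), (104, 245)]
290 [(112, 161), (112, 168), (104, 245)]  292 [(111, 159), (116, 207), (108, 246)]  294 [(35, 101), (69, 134), (71, 137)]  296 [(3, 102), (5, 102), (5, 103)]
298 [(4, 118), (2, 117), (4, 119)]  15 [ 0.53674618 -0.11853066  0.23927554] (array([23.51,  0.06,  1.97]), array([  0.2, -44.8,   0.1])) [ 0.523 -0.159  0.398]
-40 [ 0.57350369 -0.0117791   0.1597328 ] (array([26.91, -0.  , 30.16]), array([  0.2, -99.8,  -0. ])) [0.608 0.088 0.285]
```

Call:
servo_tool --plan '[{"xyz": [4, 0, 0], "twist": [0, 0, 0], "jaw": 0}, {"xyz": [8, 0, 0], "twist": [0, -6, 0], "jaw": 0}, {"xyz": [12, 0, 0], "twist": [0, -13, 0], "jaw": 0}, {"xyz": [16, 0, 0.5], "twist": [0, -20, 0], "jaw": 0}, {"xyz": [20, 0, 1], "twist": [0, -27, 0], "jaw": 0}, {"xyz": [23.5, 0, 2], "twist": [0, -34, 0], "jaw": 0}, {"xyz": [23.5, 0, 2], "twist": [0, -41, 0], "jaw": 0}, {"xyz": [23.5, 0, 2], "twist": [0, -45, 0], "jaw": 0}, {"xyz": [23.5, 0, 2], "twist": [0, -45, 0], "jaw": 0}]'

```text
time_s: 20.15
tool_pos: [0.524, -0.1519, 0.3969]
tool_rot: [179.9, -15.0, 71.7]
force: [0.5, 0.9, 0.2]
grip_width: 0.0867
grasp_force: 0.0
```

Run:
```python
from h import *
from cell import env
o=env.get_obs();print(o['time_s'],o['tool_pos'],o['tool_rot'],o['qpos'])
N=np.array([.3256,.9455,0])
G,Rr=contact(SLOT+N*.004,-19,-40,.10);print(delta(o,G,Rr))
```

```text
20.15 [ 0.52399649 -0.1519413   0.3969273 ] [179.93176501 -14.97282387  71.67180591] [-27.97720831   7.59337682  50.80191972 100.76663099 -21.43445791
  76.48163117   9.73977294]
(array([21.66,  0.39, 17.34]), array([  0.2, -55. ,   0.6]))
```

Call:
servo_tool --plan '[{"xyz": [3, 0, 0], "twist": [0, -7, 0], "jaw": 0}, {"xyz": [6, 0.1, 1], "twist": [0, -14, 0], "jaw": 0}, {"xyz": [9, 0.1, 3], "twist": [0, -21, 0], "jaw": 0}, {"xyz": [12, 0.2, 5], "twist": [0, -28, 0], "jaw": 0}, {"xyz": [15, 0.2, 8], "twist": [0, -35, 0], "jaw": 0}, {"xyz": [18, 0.3, 11], "twist": [0, -42, 0], "jaw": 0}, {"xyz": [20, 0.3, 14], "twist": [0, -49, 0], "jaw": 0}, {"xyz": [21.6, 0.3, 17.3], "twist": [0, -55, 0], "jaw": 0}, {"xyz": [21.6, 0.3, 17.3], "twist": [0, -55, 0], "jaw": 0}, {"xyz": [21.6, 0.3, 17.3], "twist": [0, -55, 0], "jaw": 0}]'

```text
time_s: 20.98
tool_pos: [0.6065, 0.0863, 0.2792]
tool_rot: [-179.3, 40.4, 71.8]
force: [-0.6, -0.7, 0.9]
grip_width: 0.0874
grasp_force: 0.0
```

Run:
```python
from h import *
from cell import env
o=env.get_obs();print(o['time_s'],o['tool_pos'],o['tool_rot'],o['qpos'],o['joint_velocities'].round(1))
N=np.array([.3256,.9455,0])
for b in(.03,0):
  G,Rr=contact(SLOT+N*.004,-19,-40,b);print(delta(o,G,Rr))
```

```text
20.9833 [0.60654024 0.08629599 0.27919157] [-179.34421675   40.36233809   71.84782025] [-50.97369544  34.60492412  43.36347264  90.78080596  12.03481411
  83.43053807 -30.80178004] [ 2.3 -7.3  5.  -0.5  2.8  0.2 -0. ]
(array([-0.21,  0.08,  6.4 ]), array([-0.1,  0.4,  0.6]))
(array([-0.19,  0.08,  9.4 ]), array([-0.1,  0.4,  0.6]))
```

Call:
servo_tool --plan '[{"xyz": [-0.1, 0, 2], "twist": [0, 0, 0], "jaw": 0}, {"xyz": [-0.1, 0, 5], "twist": [0, 0, 0], "jaw": 0}, {"xyz": [-0.1, 0, 7], "twist": [0, 0, 0], "jaw": 0}, {"xyz": [-0.1, 0, 8.5], "twist": [0, 0, 0], "jaw": 0}, {"xyz": [-0.1, 0, 8.5], "twist": [0, 0, 0], "jaw": 0}, {"xyz": [-0.1, 0, 8.5], "twist": [0, 0, 0], "jaw": 0}, {"xyz": [-0.1, 0, 8.5], "twist": [0, 0, 0], "jaw": 0}]'

```text
time_s: 21.57
tool_pos: [0.5903, 0.0302, 0.2226]
tool_rot: [179.9, 39.8, 71.0]
force: [0.5, 0.1, -0.3]
grip_width: 0.0871
grasp_force: 0.0
```

Run:
```python
from h import *
from cell import env
o=env.get_obs();print(o['time_s'],o['tool_pos'],o['tool_rot'],o['force'],o['joint_velocities'].round(1))
N=np.array([.3256,.9455,0])
G,Rr=contact(SLOT+N*.004,-19,-40,0);print(delta(o,G,Rr))
```

```text
21.5667 [0.59025455 0.03024585 0.22263537] [179.85881981  39.80599042  71.03471618] [ 0.5069337   0.09289472 -0.30281714] [-0.8  0.5 -0.5 -0.8  0.1 -0.2 -0.1]
(array([ 0.58, -0.22,  1.32]), array([ 0.2, -0.2,  0. ]))
```

Call:
servo_tool --plan '[{"xyz": [0.4, -0.18, 0.6], "twist": [0, 0, 0], "jaw": 0}, {"xyz": [0.4, -0.18, 1.3], "twist": [0, 0, 0], "jaw": 0}, {"xyz": [0.4, -0.18, 1.3], "twist": [0, 0, 0], "jaw": 0}, {"xyz": [0.4, -0.18, 1.3], "twist": [0, 0, 0], "jaw": 0}, {"xyz": [0.4, -0.18, 1.3], "twist": [0, 0, 0], "jaw": 0.2}, {"xyz": [0.4, -0.18, 1.3], "twist": [0, 0, 0], "jaw": 0.5}, {"xyz": [0.4, -0.18, 1.3], "twist": [0, 0, 0], "jaw": 1}, {"xyz": [0.4, -0.18, 1.3], "twist": [0, 0, 0], "jaw": 1}, {"xyz": [0.4, -0.18, 1.3], "twist": [0, 0, 0], "jaw": 1}, {"xyz": [0.4, -0.18, 1.3], "twist": [0, 0, 0], "jaw": 1}]' --newtons 30

```text
time_s: 22.4
tool_pos: [0.5865, 0.0265, 0.2084]
tool_rot: [180.0, 40.0, 71.2]
force: [1.8, -0.1, 1.6]
grip_width: 0.0625
grasp_force: 30.0
```

Run:
```python
from h import *
from cell import env
o=env.get_obs();print(o['time_s'],o['tool_pos'],o['tool_rot'],o['force'],o['grip_width'],o['grasp_force'])
p,R=pose(o);print('mid in tool',R.inv().apply(SLOT-p))
print('washer z in tool (no lean)',R.inv().apply([-.3256,-.9455,0]))
c=env.read_camera('wrist');pickle.dump((c,o),open('pics/w15.pkl','wb'));cv2.imwrite('pics/w15.png',c['img'][:,:,::-1])
```

```text
22.4 [0.58653707 0.02647807 0.20840347] [179.95302908  39.9943336   71.20666741] [ 1.76298737 -0.0590193   1.5742669 ] 0.06248873056841155 30.00032144598663
mid in tool [-0.00275678 -0.00042126  0.17383328]
washer z in tool (no lean) [-0.76609741 -0.00417004  0.64269975]
```

Call:
servo_tool --plan '[{"xyz": [-1, 0, -1.2], "twist": [0, 0, 0], "jaw": 1}, {"xyz": [-3, 0, -3.6], "twist": [0, 0, 0], "jaw": 1}, {"xyz": [-5.4, 0, -6.4], "twist": [0, 0, 0], "jaw": 1}, {"xyz": [-7.8, 0, -9.3], "twist": [0, 0, 0], "jaw": 1}, {"xyz": [-7.8, 0, -9.3], "twist": [0, 0, 0], "jaw": 1}]'

```text
time_s: 22.87
tool_pos: [0.5881, 0.0251, 0.3376]
tool_rot: [179.3, 39.7, 70.7]
force: [1.5, -0.9, -0.7]
grip_width: 0.0625
grasp_force: 30.0
```

Run:
```python
from h import *
from cell import env
o=env.get_obs();print(o['time_s'],o['tool_pos'],o['tool_rot'],o['grip_width'])
w=[-.0028,0,.1738]
print(dmid(o,[.55,.03,.21],tool(-19,5),w))
q=dict(tool_pos=np.array([.55,.03,.21])-tool(-19,5).apply(w),tool_rot=tool(-19,5).as_euler('xyz',degrees=True))
print(dmid(q,[.57,.12,.22],tool(-80,5),w))
```

```text
22.8667 [0.5880971  0.02507087 0.33761755] [179.3114912   39.73368816  70.72088383] 0.06247840266144678
(array([-4.49, -3.73, -2.27]), array([ 0.6, 44.7, -0. ]), array([0.546, 0.018, 0.383]))
(array([ 9.85, -2.12, -0.14]), array([-5.3, -0. , 60.8]), array([0.558, 0.118, 0.393]))
```

Call:
servo_tool --plan '[{"xyz": [-1, -1, -2.2], "twist": [0, 6, 0], "jaw": 1}, {"xyz": [-2, -2, -2.3], "twist": [0, 13, 0], "jaw": 1}, {"xyz": [-3, -3, -2.3], "twist": [0, 20, 0], "jaw": 1}, {"xyz": [-4, -3.7, -2.3], "twist": [0, 27, 0], "jaw": 1}, {"xyz": [-4.5, -3.7, -2.3], "twist": [0, 34, 0], "jaw": 1}, {"xyz": [-4.5, -3.7, -2.3], "twist": [0, 41, 0], "jaw": 1}, {"xyz": [-4.5, -3.7, -2.3], "twist": [0, 45, 0], "jaw": 1}]'

```text
time_s: 23.45
tool_pos: [0.5443, 0.0178, 0.3778]
tool_rot: [179.9, -5.5, 71.1]
force: [-0.2, -0.5, -1.6]
grip_width: 0.0623
grasp_force: 30.0
```

Call:
servo_tool --plan '[{"xyz": [1.2, -0.2, 0], "twist": [-0.6, 0, 6.8], "jaw": 1}, {"xyz": [2.4, -0.5, 0], "twist": [-1.2, 0, 13.6], "jaw": 1}, {"xyz": [3.6, -0.7, 0], "twist": [-1.8, 0, 20.4], "jaw": 1}, {"xyz": [4.8, -1, 0], "twist": [-2.4, 0, 27.2], "jaw": 1}, {"xyz": [6, -1.2, 0], "twist": [-3, 0, 34], "jaw": 1}, {"xyz": [7.2, -1.5, 0], "twist": [-3.6, 0, 40.8], "jaw": 1}, {"xyz": [8.4, -1.8, 0], "twist": [-4.2, 0, 47.6], "jaw": 1}, {"xyz": [9.8, -2.1, 0], "twist": [-4.8, 0, 54.4], "jaw": 1}, {"xyz": [9.8, -2.1, -0.1], "twist": [-5.3, 0, 61], "jaw": 1}, {"xyz": [9.8, -2.1, -0.1], "twist": [-5.3, 0, 61], "jaw": 1}]'

```text
time_s: 24.28
tool_pos: [0.5561, 0.1197, 0.386]
tool_rot: [-180.0, -5.0, 9.9]
force: [0.0, -0.5, -0.6]
grip_width: 0.0623
grasp_force: 30.0
```

Run:
```python
from h import *
from cell import env
o=env.get_obs();print(o['time_s'],o['tool_pos'],o['tool_rot'],o['qpos'],o['grip_width'])
w=[-.0028,0,.1738]
print(dmid(o,[.5952,.1507,.17],tool(-80,50),w))
print(dmid(o,[.5952,.1507,.17],tool(-80,28),w))
```

```text
24.2833 [0.55606371 0.11966048 0.38599003] [-179.97271648   -4.95148335    9.94331021] [-57.5993178    8.66152894  47.19403683 100.1822992   -6.72477121
  69.05886951 -88.92332543] 0.062307591996067835
(array([-9.59, -2.36,  9.42]), array([ 0. , 45. , -0.1]), array([0.466, 0.128, 0.284]))
(array([-4.04, -2.37,  5.8 ]), array([-0. , 23. , -0.1]), array([0.517, 0.137, 0.325]))
```

Call:
servo_tool --plan '[{"xyz": [-1.2, -0.4, 0.8], "twist": [0, 6.5, 0], "jaw": 1}, {"xyz": [-2.5, -0.8, 2], "twist": [0, 13, 0], "jaw": 1}, {"xyz": [-3.6, -1.2, 3.5], "twist": [0, 20, 0], "jaw": 1}, {"xyz": [-5, -1.6, 5], "twist": [0, 27, 0], "jaw": 1}, {"xyz": [-6.5, -2, 6.5], "twist": [0, 33, 0], "jaw": 1}, {"xyz": [-8, -2.4, 8], "twist": [0, 39, 0], "jaw": 1}, {"xyz": [-9.6, -2.4, 9.4], "twist": [0, 45, 0], "jaw": 1}, {"xyz": [-9.6, -2.4, 9.4], "twist": [0, 45, 0], "jaw": 1}, {"xyz": [-9.6, -2.4, 9.4], "twist": [0, 45, 0], "jaw": 1}, {"xyz": [-9.6, -2.4, 9.4], "twist": [0, 45, 0], "jaw": 1}]'

```text
time_s: 25.12
tool_pos: [0.4765, 0.1234, 0.3041]
tool_rot: [178.7, -48.7, 10.1]
force: [-0.6, -0.3, -1.3]
grip_width: 0.0627
grasp_force: 30.0
```

Run:
```python
from h import *
from cell import env
o=env.get_obs();print(o['time_s'],o['tool_pos'],o['tool_rot'],o['qpos'],o['grip_width'])
w=[-.0028,0,.1738]
print(dmid(o,[.5952,.1507,.17],tool(-80,50),w))
c=env.read_camera('wrist');pickle.dump((c,o),open('pics/w16.pkl','wb'));cv2.imwrite('pics/w16.png',c['img'][:,:,::-1])
p,R=pose(o);m=p+R.apply(w);print('mid',m)
F=np.array([np.cos(np.radians(10)),np.sin(np.radians(10)),0]);L=np.array([-F[1],F[0],0])
f=lambda v:proj(c,m+v,True).round(1)
print('rim top edge far,near,L,R',f(.032*F+[0,0,.007]),f(-.032*F+[0,0,.007]),f(.032*L+[0,0,.007]),f(-.032*L+[0,0,.007]))
print('hole bottom far,near,ctr',f(.0135*F-[0,0,.007]),f(-.0135*F-[0,0,.007]),f([0,0,-.007]))
print('tip',proj(c,np.array([.5952,.1507,.101]),True))
g=cv2.cvtColor(c['img'],cv2.COLOR_RGB2GRAY)
for v in range(190,296,4):print(v,g[v,222:340:5])
```

```text
25.1167 [0.47653969 0.123362   0.30406353] [178.74518252 -48.7159468   10.06493785] [ -19.59564569   -9.15942543   -1.52865351  132.83234783   48.66634076
   12.50262374 -145.52706988] 0.06270869961852796
(array([-2.16, -0.65,  0.59]), array([1.2, 1.3, 0.1]), array([0.466, 0.128, 0.284]))
mid [0.60394674 0.1421107  0.18731503]
rim top edge far,near,L,R [279.4 221.9] [281.3 336.6] [218.7 275.4] [341.4 274.2]
hole bottom far,near,ctr [279.6 262.1] [280.3 307.7] [279.9 284.3]
tip [265.75344677 325.8887087 ]
190 [116 106 102 104 104 105 104 104 102 100 100  99  99 100 100 100  99  99
 100 106 105 103 103 104]
194 [150 151 154 156 147 126 111 103 102 101 102 103 100 101  99  97  96  95
  97 101 104 102 105 104]
198 [155 150 154 151 153 150 152 154 152 147 140 118 106  98  99  98  97  95
 100 106 104 102 100 100]
202 [152 153 149 152 156 153 156 153 152 147 159 149 154 151 149 145 135 117
 104 102 102 101 101 101]
206 [151 152 150 152 153 152 153 151 152 153 151 151 152 153 158 151 151 151
 146 153 149 147 123 108]
210 [152 147 156 153 150 151 151 160 151 157 151 152 154 148 153 149 159 14
[... 1465 characters left out ...]
127]
270 [135 128 111 111 109 222 228 108 154 151 152 148 148 101 103 100 117 122
 123 125 124 124 125 127]
274 [134 127 111 110 111 193 130 105 153 149 153 154 153 140 102  99  98 125
 126 123 124 126 125 128]
278 [131 127 111 112 112 110 113 137 150 153 147 153 152 152 149 140 140 125
 124 126 127 126 128 123]
282 [129 126 112 112 111 112 112 149 153 148 149 151 155 150 154 152 149 127
 126 127 129 130 122 125]
286 [127 126 114 110 113 114 112 154 154 149 152 153 154 144 150 150 148 129
 129 131 129 127 126 122]
290 [130 127 118 111 115 113 114 135 147 148 151 152 149 149 145 149 140 132
 132 128 126 137 122 124]
294 [83 82 82 82 83 83 85 85 94 96 95 97 96 95 94 92 90 86 83 81 82 82 81 81]
```

The wrist went near its joint limits (q6 12°, q7 −145°) in this heading. I'll back off, yaw to h = −38 and tilt there; that heading still clears the dropper bottle.

Run:
```python
from h import *
from cell import env
o=env.get_obs()
w=[-.0028,0,.1738]
A=([.57,.12,.22],tool(-80,5));B=([.58,.10,.22],tool(-38,5));
print(dmid(o,*A,w))
mk=lambda m,R:dict(tool_pos=np.array(m)-R.apply(w),tool_rot=R.as_euler('xyz',degrees=True))
print(dmid(mk(*A),*B,w));
for t in(28,50):print(dmid(mk(*B),[.5952,.1507,.18],tool(-38,t),w))
```

```text
(array([12.08,  1.83,  0.06]), array([  1.3, -43.6,  -0.5]), array([0.558, 0.118, 0.393]))
(array([0.95, 2.97, 0.08]), array([  3.7,  -0. , -41.8]), array([0.572, 0.09 , 0.393]))
(array([-2.25, -1.92,  5.69]), array([ 0., 23.,  0.]), array([0.546, 0.088, 0.335]))
(array([-7.81, -1.92,  9.31]), array([ 0., 45.,  0.]), array([0.514, 0.047, 0.294]))
```

Call:
servo_tool --plan '[{"xyz": [2, 0.3, 0], "twist": [0, -6, 0], "jaw": 1}, {"xyz": [4, 0.6, 0], "twist": [0, -12, 0], "jaw": 1}, {"xyz": [6, 0.9, 0], "twist": [0.5, -18, 0], "jaw": 1}, {"xyz": [8, 1.2, 0], "twist": [0.8, -25, 0], "jaw": 1}, {"xyz": [10, 1.5, 0], "twist": [1, -32, 0], "jaw": 1}, {"xyz": [12, 1.8, 0], "twist": [1.3, -38, 0], "jaw": 1}, {"xyz": [12, 1.8, 0], "twist": [1.3, -43.5, -0.5], "jaw": 1}, {"xyz": [12, 1.8, 0], "twist": [1.3, -43.5, -0.5], "jaw": 1}]'

```text
time_s: 25.83
tool_pos: [0.559, 0.1196, 0.396]
tool_rot: [-179.7, -4.9, 10.2]
force: [0.2, -0.7, -1.5]
grip_width: 0.0621
grasp_force: 30.0
```

Call:
servo_tool --plan '[{"xyz": [0.1, 0.4, 0], "twist": [0.6, 0, -7], "jaw": 1}, {"xyz": [0.3, 0.8, 0], "twist": [1.2, 0, -14], "jaw": 1}, {"xyz": [0.5, 1.4, 0], "twist": [1.8, 0, -21], "jaw": 1}, {"xyz": [0.7, 2, 0], "twist": [2.5, 0, -28], "jaw": 1}, {"xyz": [0.9, 2.6, 0], "twist": [3.1, 0, -35], "jaw": 1}, {"xyz": [1, 3, 0], "twist": [3.7, 0, -42], "jaw": 1}, {"xyz": [1, 3, 0], "twist": [3.7, 0, -42], "jaw": 1}, {"xyz": [1, 3, 0], "twist": [3.7, 0, -42], "jaw": 1}]'

```text
time_s: 26.5
tool_pos: [0.5728, 0.0917, 0.3949]
tool_rot: [-179.8, -5.3, 52.1]
force: [-0.9, 0.4, -1.4]
grip_width: 0.0624
grasp_force: 30.0
```

Run:
```python
from h import *
from cell import env
o=env.get_obs();print(o['time_s'],o['tool_pos'],o['tool_rot'],o['qpos'],o['grip_width'])
w=[-.0028,0,.1738]
for t in(28,50):print(dmid(o,[.5952,.1507,.18],tool(-38,t),w))
```

```text
26.5 [0.5727757  0.09173    0.39492164] [-179.84265759   -5.27758923   52.09869901] [-26.6153261    8.69025528  17.87212133  96.62140356  -6.72511985
  71.45895988 -44.97875103] 0.062373957232802466
(array([-2.43, -1.85,  5.82]), array([-0.2, 22.7,  0.1]), array([0.546, 0.088, 0.335]))
(array([-8.  , -1.85,  9.41]), array([-0.2, 44.7,  0. ]), array([0.514, 0.047, 0.294]))
```

Call:
servo_tool --plan '[{"xyz": [-0.6, -0.6, 1], "twist": [0, 6.5, 0], "jaw": 1}, {"xyz": [-1.2, -1.2, 2.5], "twist": [0, 13, 0], "jaw": 1}, {"xyz": [-2, -1.8, 4.5], "twist": [0, 20, 0], "jaw": 1}, {"xyz": [-2.4, -1.8, 5.8], "twist": [0, 22.7, 0], "jaw": 1}, {"xyz": [-2.4, -1.8, 5.8], "twist": [0, 22.7, 0], "jaw": 1}, {"xyz": [-2.4, -1.8, 5.8], "twist": [0, 22.7, 0], "jaw": 1}]'

```text
time_s: 27.0
tool_pos: [0.5466, 0.0887, 0.3345]
tool_rot: [-179.7, -27.9, 52.0]
force: [0.6, 0.1, -0.4]
grip_width: 0.0624
grasp_force: 30.0
```

Run:
```python
from h import *
from cell import env
o=env.get_obs();print(o['time_s'],o['tool_pos'],o['tool_rot'],o['qpos'],o['grip_width'])
w=[-.0028,0,.1738]
for t in(42,50):print(dmid(o,[.5952,.1507,.16],tool(-38,t),w))
```

```text
27.0 [0.54659642 0.08874491 0.33450302] [-179.70861872  -27.87835944   52.04992916] [-22.3317991    3.10990106  17.58896226 112.09328821 -28.6078182
  49.01351711 -26.82819635] 0.06241763331885888
(array([-5.17,  0.02,  2.18]), array([-0.3, 14.1,  0. ]), array([0.525, 0.061, 0.291]))
(array([-7.48,  0.03,  2.9 ]), array([-0.3, 22.1, -0. ]), array([0.514, 0.047, 0.274]))
```

Call:
servo_tool --plan '[{"xyz": [-2.3, 0, 0.8], "twist": [0, 7, 0], "jaw": 1}, {"xyz": [-4.8, 0, 1.7], "twist": [0, 14, 0], "jaw": 1}, {"xyz": [-7.5, 0, 2.9], "twist": [0, 20, 0], "jaw": 1}, {"xyz": [-7.5, 0, 2.9], "twist": [0, 22, 0], "jaw": 1}, {"xyz": [-7.5, 0, 2.9], "twist": [0, 22, 0], "jaw": 1}, {"xyz": [-7.5, 0, 2.9], "twist": [0, 22, 0], "jaw": 1}, {"xyz": [-7.5, 0, 2.9], "twist": [0, 22, 0], "jaw": 1}]'

```text
time_s: 27.58
tool_pos: [0.516, 0.0478, 0.2752]
tool_rot: [-179.8, -50.0, 52.2]
force: [0.1, -0.1, -1.8]
grip_width: 0.0625
grasp_force: 30.0
```

```bash
cat > look.py <<'E'
from h import *
from cell import env
import sys
o=env.get_obs();print(o['time_s'],o['tool_pos'],o['tool_rot'],o['qpos'].round(1),o['force'].round(1),o['grip_width'])
w=[-.0028,0,.1738]
for z in map(float,sys.argv[1:]):print(z,dmid(o,[.5952,.1507,z],tool(-38,50),w)[:2])
c=env.read_camera('wrist');pickle.dump((c,o),open('pics/wl.pkl','wb'));cv2.imwrite('pics/wl%.0f.png'%(o['time_s']*100),c['img'][:,:,::-1])
p,R=pose(o);m=p+R.apply(w);print('mid',m)
F=np.array([np.cos(np.radians(52)),np.sin(np.radians(52)),0]);L=np.array([-F[1],F[0],0])
f=lambda v:proj(c,m+np.array(v),True).round(1)
print('rim far,L,R',f(.032*F+[0,0,.007]),f(.032*L+[0,0,.007]),f(-.032*L+[0,0,.007]))
print('hole bottom far,near,L,R',f(.0135*F-[0,0,.007]),f(-.0135*F-[0,0,.007]),f(.0135*L-[0,0,.007]),f(-.0135*L-[0,0,.007]))
print('tip',proj(c,np.array([.5952,.1507,.101]),True))
g=cv2.cvtColor(c['img'],cv2.COLOR_RGB2GRAY)
for v in range(216,296,4):print(v,*g[v,216:346:5])
E
python3 look.py .16 .12 .085
```

```text
27.5833 [0.51595289 0.04779693 0.27519077] [-179.82968576  -49.98616396   52.19639893] [-14.7   3.7  20.5 125.3 -70.4  44.9  18.3] [ 0.1 -0.1 -1.8] 0.062458716517820166
0.16 (array([-0.2 , -0.09, -0.03]), array([-0.3,  0. ,  0.1]))
0.12 (array([-3.26, -0.08,  2.55]), array([-0.3,  0. ,  0.1]))
0.085 (array([-5.94, -0.08,  4.8 ]), array([-0.3,  0. ,  0.1]))
mid [0.59603242 0.15186429 0.16129814]
rim far,L,R [279.6 222.4] [218.1 274.3] [340.6 274.9]
hole bottom far,near,L,R [279.5 262.7] [279.2 307.9] [255.1 284.4] [303.7 284.7]
tip [279.77963915 312.54572222]
216 168 170 183 109 113 114 112 110 112 111 171 166 166 166 165 172 167 166 164 167 109 211 214 202 168 169
220 164 126 112 112 113 112 110 114 112 112 122 161 166 166 156 165 168 161 163 159 163 129 214 212 173 163
224 111 107 113 106 111 111 111 112 107 117 142 144 146 151 150 151 154 167 161 159 162 166 174 214 213 160
228 113 113 109 109 112 109 113 118 143 140 138 140 145 142 142 142 146 148 156 169 163 160 152 206 213 209
232 168 109 112 109 109 107 131 138 138 136 135 131 127 126 126 133 140 142 145 148 165 160 164 121 213
[... 898 characters left out ...]
0 108 109 110 164 162 162 155 117 122 121 122 124 123 137 140 46
272 45 122 132 129 127 127 126 128 212 105 108 109 110 169 162 163 165 112 122 123 122 122 123 138 141 42
276 46 128 131 129 128 128 126 127 162 105 107 111 107 164 162 163 165 163 125 124 123 123 124 140 139 46
280 44 130 132 130 130 129 128 131 130 109 106 107 108 162 164 161 170 162 123 124 125 126 129 140 136 51
284 43 134 132 133 130 128 133 129 113 111 104 105 121 160 158 162 160 156 126 128 129 130 129 135 137 57
288 44 131 133 135 130 132 131 132 117 106 131 138 137 160 163 167 172 164 131 131 131 126 126 139 134 46
292 54 108 123 128 128 133 130 132 145 132 134 135 135 153 163 167 172 168 134 130 126 126 127 126 125 52
```

Call:
servo_tool --plan '[{"xyz": [-1.2, 0, 1], "twist": [0, 0, 0], "jaw": 1}, {"xyz": [-2.4, 0, 2], "twist": [0, 0, 0], "jaw": 1}, {"xyz": [-3.5, 0, 2.9], "twist": [0, 0, 0], "jaw": 1}, {"xyz": [-3.5, 0, 2.9], "twist": [0, 0, 0], "jaw": 1}, {"xyz": [-3.5, 0, 2.9], "twist": [0, 0, 0], "jaw": 1}, {"xyz": [-3.5, 0, 2.9], "twist": [0, 0, 0], "jaw": 1}]'

```text
time_s: 28.13
tool_pos: [0.5156, 0.0477, 0.23]
tool_rot: [-179.9, -50.1, 52.2]
force: [-0.1, 0.6, -1.2]
grip_width: 0.0625
grasp_force: 30.0
```

```bash
python3 look.py .115 .09 .085
```

```text
28.1333 [0.5155759  0.04774218 0.22998831] [-179.89126016  -50.07620737   52.24376072] [-14.    8.5  20.2 127.  -78.1  44.5  27.5] [-0.1  0.6 -1.2] 0.06253979706666993
0.115 (array([-0.16, -0.06, -0.02]), array([-0.3, -0.1,  0.2]))
0.09 (array([-2.08, -0.06,  1.59]), array([-0.3, -0.1,  0.2]))
0.085 (array([-2.46, -0.06,  1.91]), array([-0.3, -0.1,  0.2]))
mid [0.59582676 0.151903   0.11630189]
rim far,L,R [279.6 222.5] [218.  274.3] [340.6 274.9]
hole bottom far,near,L,R [279.5 262.7] [279.2 307.9] [255.1 284.5] [303.6 284.7]
tip [279.79462929 291.8426002 ]
216 174 176 114 114 113 112 116 119 116 112 116 115 115 132 172 174 170 175 170 175 173 172 178 175 171 115
220 162 117 117 116 117 115 116 115 115 116 116 116 112 119 172 172 176 173 170 169 176 175 169 171 177 176
224 114 114 114 112 116 112 111 113 113 119 148 150 154 159 157 158 160 176 172 169 173 173 169 173 176 179
228 110 111 109 114 116 116 113 117 149 225 141 216 151 148 148 148 153 156 162 168 174 175 175 169 166 170
232 114 112 113 114 111 113 136 145 144 140 139 134 132 132 132 139 146 149 150 155 163 170 174 170 162
[... 899 characters left out ...]
3 143 143 144 145 145 146 140 122 127 127 128 129 129 144 146 48
272 45 127 138 134 132 132 132 130 222 142 143 144 144 145 145 145 147 114 127 129 130 129 129 145 148 46
276 45 134 139 134 133 133 132 133 170 140 142 143 148 152 154 156 145 144 132 131 130 130 130 147 146 47
280 45 136 138 135 136 135 134 137 147 140 141 145 150 154 152 145 147 146 129 131 132 132 135 146 142 54
284 45 139 139 138 137 135 139 135 136 138 146 143 237 158 162 151 141 149 133 134 135 137 135 142 143 63
288 44 137 139 140 135 138 137 138 133 145 140 240 225 164 165 163 141 146 138 138 138 133 132 145 141 51
292 55 113 129 134 134 140 137 138 138 141 126 164 160 161 161 161 137 116 141 136 133 133 134 134 132 57
```

Call:
servo_tool --plan '[{"xyz": [-0.4, 0, 0.3], "twist": [0, 0, 0], "jaw": 1}, {"xyz": [-0.8, 0, 0.62], "twist": [0, 0, 0], "jaw": 1}, {"xyz": [-1.2, 0, 0.95], "twist": [0, 0, 0], "jaw": 1}, {"xyz": [-1.6, 0, 1.28], "twist": [0, 0, 0], "jaw": 1}, {"xyz": [-1.9, 0, 1.53], "twist": [0, 0, 0], "jaw": 1}, {"xyz": [-1.9, 0, 1.53], "twist": [0, 0, 0], "jaw": 1}, {"xyz": [-1.9, 0, 1.53], "twist": [0, 0, 0], "jaw": 1}]'

```text
time_s: 28.77
tool_pos: [0.5141, 0.0468, 0.2035]
tool_rot: [-179.7, -50.0, 52.0]
force: [-0.2, 0.1, -1.6]
grip_width: 0.0622
grasp_force: 30.0
```

```bash
python3 look.py .085 .083|head -9
```

```text
28.7667 [0.51406937 0.04679347 0.20351958] [-179.68537892  -49.95878064   52.00758868] [-13.3  11.6  19.8 127.9 -82.3  44.6  32.6] [-0.2  0.1 -1.6] 0.062156211765346144
0.085 (array([-0.33, -0.  ,  0.34]), array([-0.3,  0. ,  0. ]))
0.083 (array([-0.48, -0.  ,  0.47]), array([-0.3,  0. ,  0. ]))
mid [0.59411204 0.1508218  0.0895654 ]
rim far,L,R [279.5 222.5] [218.  274.4] [340.5 274.8]
hole bottom far,near,L,R [279.5 262.7] [279.2 307.9] [255.1 284.5] [303.6 284.6]
tip [280.95828271 271.02611114]
216 114 114 120 114 114 116 116 116 115 115 116 116 117 121 121 116 178 178 172 174 179 171 178 180 177 169
220 116 116 118 119 118 118 115 116 121 117 118 117 114 119 120 117 159 175 177 176 175 171 176 181 180 179
```

No contact force with the washer well down the spindle. I'll lower the last few millimetres.

Call:
servo_tool --plan '[{"xyz": [-0.15, 0, 0.15], "twist": [0, 0, 0], "jaw": 1}, {"xyz": [-0.3, 0, 0.27], "twist": [0, 0, 0], "jaw": 1}, {"xyz": [-0.4, 0, 0.36], "twist": [0, 0, 0], "jaw": 1}, {"xyz": [-0.45, 0, 0.4], "twist": [0, 0, 0], "jaw": 1}, {"xyz": [-0.45, 0, 0.4], "twist": [0, 0, 0], "jaw": 1}, {"xyz": [-0.45, 0, 0.4], "twist": [0, 0, 0], "jaw": 1}]'

```text
time_s: 29.32
tool_pos: [0.5148, 0.0471, 0.1991]
tool_rot: [-179.8, -50.1, 52.1]
force: [-0.9, -0.6, 4.9]
grip_width: 0.0625
grasp_force: 30.0
```

```bash
python3 look.py .085 .083|head -6
```

```text
29.3167 [0.51480933 0.04706771 0.19908942] [-179.81070435  -50.13896017   52.12608778] [-13.1  12.2  19.6 127.9 -83.4  44.7  33.8] [-0.9 -0.6  4.9] 0.06245344373125932
0.085 (array([-0.03, -0.05,  0.  ]), array([-0.3, -0.1,  0.1]))
0.083 (array([-0.18, -0.04,  0.13]), array([-0.3, -0.1,  0.1]))
mid [0.59515715 0.15131135 0.08554748]
rim far,L,R [279.6 222.4] [218.1 274.3] [340.6 274.7]
hole bottom far,near,L,R [279.5 262.7] [279.2 307.9] [255.1 284.5] [303.7 284.6]
```

Call:
servo_tool --plan '[{"xyz": [0, 0, 0], "twist": [0, 0, 0], "jaw": 0}, {"xyz": [0, 0, 0], "twist": [0, 0, 0], "jaw": 0}, {"xyz": [0, 0, 0], "twist": [0, 0, 0], "jaw": 0}, {"xyz": [0, 0, -1], "twist": [0, 0, 0], "jaw": 0}, {"xyz": [0, 0, -4], "twist": [0, 0, 0], "jaw": 0}, {"xyz": [0.5, 0, -7], "twist": [0, 0, 0], "jaw": 0}, {"xyz": [2, 0, -9], "twist": [0, 0, 0], "jaw": 0}, {"xyz": [2, 0, -9], "twist": [0, 0, 0], "jaw": 0}]'

```text
time_s: 30.03
tool_pos: [0.4811, 0.0004, 0.2755]
tool_rot: [179.8, -50.3, 52.2]
force: [1.2, -0.7, 0.5]
grip_width: 0.0868
grasp_force: 0.0
```

Run:
```python
from h import *
from cell import env
o=env.get_obs();print(o['time_s'],o['tool_pos'],o['force'],o['grip_width'])
# stack check: light pixels of rims in the scene and top views against prediction
for n in('scene','top','wrist'):
  c=env.read_camera(n);fi=n=='wrist';cv2.imwrite(f'pics/end_{n}.png',c['img'][:,:,::-1])
  p=proj(c,np.array([.5952,.1507,.092]),fi);print(n,p)
  r=[blobcirc(c,*p,.091,lo,22 if n!='wrist' else 60,fi) for lo in(140,160,180)];print(*r)
c=env.read_camera('scene');hsv=cv2.cvtColor(c['img'],cv2.COLOR_RGB2GRAY)
print([ (z,proj(c,np.array([.5952,.1507,z]),False).round(1)) for z in(.05,.064,.078,.092,.101)])
u=int(proj(c,np.array([.5952,.1507,.08]))[0])
for v in range(222,266,2):print(v,*hsv[v,u-20:u+21:2])
```

```text
30.0333 [4.81100300e-01 4.03978385e-04 2.75490376e-01] [ 1.19352071 -0.72207744  0.45156673] 0.08684952082800318
scene [310.85964516 235.53237035]
[0.5906 0.1494 0.0849 0.    ] [5.845e-01 1.473e-01 7.890e-02 1.000e-04] [6.576e-01 1.514e-01 1.290e-02 1.000e-04]
top [250.11214086 186.13124683]
[6.077e-01 1.510e-01 6.030e-02 4.000e-04] [0.5826 0.1396 0.0393 0.0012] [0.5825 0.1396 0.0387 0.0007]
wrist [279.52808205 244.50474472]
[0.608  0.1574 0.0561 0.001 ] [6.054e-01 1.543e-01 5.960e-02 6.000e-04] [0.5798 0.1288 0.032  0.0011]
[(0.05, array([310.2, 247. ])), (0.064, array([310.4, 243.3])), (0.078, array([310.6, 239.4])), (0.092, array([310.9, 235.5])), (0.101, array([311., 233.]))]
222 162 165 164 164 164 160 160 162 163 159 160 161 159 159 163 163 161 165 165 164 163
224 166 166 162 163 165 162 159 160 163 159 155 160 159 164 159 162 163 159 162 164 163
226 169 165 160 161 164 161 160 154 139 134 133 136 133 143 157 162 164 158 161 162 162
228 161 163 161 163 162 151 137 132 137 145 157 155 143 139 167 177 166 162 161 163 166
230 162 162 164 165 157 133 130 136 141 148 154 153 143 162
[... 823 characters left out ...]
0 162 168 203 246 238 155 165 178 147 143 147 144 138 136 127 128 197 178 161 164 163
252 160 173 241 251 250 230 131 132 131 140 146 139 131 123 133 200 236 224 164 164 162
254 165 210 250 251 251 239 162 137 135 127 125 123 125 132 155 226 236 234 180 166 164
256 166 229 252 252 252 243 168 153 160 158 159 159 159 157 155 181 227 234 185 162 158
258 169 224 253 252 252 249 181 155 159 162 164 167 164 155 158 172 177 206 196 130 160
260 161 220 251 251 251 250 224 159 161 166 167 166 162 163 172 171 172 171 147 107 152
262 162 183 247 251 250 249 247 227 172 167 170 171 169 174 174 171 173 170 123 102 148
264 163 164 212 247 249 247 245 244 236 202 178 175 176 178 175 173 176 162 105 97 147
```

```bash
python3 -c "
from cell import env
print(env.sign_off())"
```

```text
the job is handed in; nothing more can be done
None
```

All three washers are stacked on the arbor, bowl, hat, bowl, and the job is handed in at about 30 s; I checked the top washer from camera pixel values and contact force, not a viewed picture, and sign-off gave no verdict.

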